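# Turn the applicator pads over on the tip ramp and set the UV lamp beside them

### The arm

A 6-joint arm with a two-finger parallel gripper is mounted at the origin on the work surface. World frame = base frame: x ahead of the robot, y to its left, z up, the work surface at z = 0. Lengths are in m, angles in degrees, forces in N, time in s.
With the tool pointing down it reaches from about 0.35 to 0.925 m from the base axis. Payload 6.4 kg.
Tool frame: the origin (TCP) lies at the very end of the fingers, on their centre line; the grasp point (between the pads) lies 19 mm behind it; z points along the fingers, y is the line along which they close (so a half turn about z gives the same grasp; the last joint's range is limited). The gripper opens to 94 mm and grips with 3 to 60 N. Pads are 16 mm wide; open, the fingers measure 119 mm over their backs; the gripper's body (75 mm by 177 mm) begins 78 mm behind the grasp point.
Start: joints at [-83.486, 14.043, 89.255, -0, 76.702, -9.975], TCP at [0.185, -0.623, 0.205] pointing down, gripper open.
Joint ranges: [-179.41, 179.41], [-58.25, 129.5], [7.25, 145.43], [-54.29, 234.29], [11.92, 165.04], [-157.13, 157.13]. Speed limits (degrees/s): [147.25, 147.25, 180, 180, 180, 180].

### API

Orientations are given as a 3x3 rotation matrix whose columns are the frame's x, y, z axes.
In Python, from rig import read_state, vision, order gives the robot as it stands. The module is installed in compiled form; this text tells all that it offers.
- The arm moves only by the tool carry_out, never from a script. Its argument "steps" is a list that holds one entry, the list of rows, each a list of 4 numbers: the shift along the tool's x, y, z each as a share of 0.025 m, from -1 to 1, then the turn about the tool's z as a share of 5 degrees, from -1 to 1. A call has 1 to 20 rows; each row shifts and turns the commanded pose from where the row before left it, along the tool's axes as they then stand; what a row does not reach is not made up. A row lasts 1/10 s, in which the tool goes at most 50 mm and 8.59 degrees, less where a joint would pass 70% of its speed; a pose out of reach is approached as far as the arm can. A call with a number of a shift or a turn outside -1 to 1 is refused whole. A call with a gripper value outside its range is refused whole. "claw" is the closure, from 0 (fully open) to 1 (shut), set as the call begins (left out, the last holds). The fingers move at their own pace and stop on an object; "squeeze" is the grip in N (left out, the last holds). Time passes only in rows, so rows that do not move let the fingers close. It gives the time, the measured TCP pose, the force, the opening and the grip force at its end, in the units of the state.
- read_state(): the state, without advancing time (a new reading comes with each control period).
- vision.read_camera(name): name is "scene" or "side" or "wrist"; returns a dict with "pixels" (400x640x3 uint8, red, green, blue), "z_map" (400x640 float32, m along the optical axis (not along the pixel's ray), 0 where there is no reading), "fx", "fy", "cx", "cy" (pixels), "k1" (the pictures are not rectified: a ray, as slopes to the right and down, at radius r is drawn at 1 + k1 r^2 times it, then the intrinsics apply), "xyz" and "attitude" of the camera in the world; the wrist camera has in their place "T_tool_cam" (4x4, takes a point from camera to tool coordinates, whose origin is the TCP and whose axes are the flange's). Camera axes: x right, y up, looking along -z (the intrinsics and any distortion apply to the point x, -y, -z); pixel columns grow to the right and rows downward; lengths in m; the calibration is good to about 2 mm. A picture is of the moment at which its call begins: read the wrist's pose just before it.
- order.close_job(): hands the job in; it is judged then, once.
The state is a dict: "t": time; "joint_pos": joint angles; "joint_velocities": joint speeds; "joint_torque": joint torques, N m; "ee_pos": TCP position; "ee_rot": TCP orientation; "wrist_force": force on the tool from outside, world axes, zero at the start; "torque": the same for the moment, N m; "grip_width": opening from 0.0 (shut) to 1.0 (fully open); "grip_force": force on a finger pad.
Only numpy, scipy, OpenCV 4.12 (cv2) and the standard library are available. Lean on these libraries where they do the work, as an engineer would, in place of code of your own. Each camera call takes 0.05 s, during which the arm holds its last target. There are 200 camera calls.

### The job

The used applicator pads lie white side up in the compartments of the black bin: turn every one of them over (the tip ramp is there for that: let a pad slip down over its edge, then push its top end on until it topples) and lay them all flat, blue side up, on the floor of the steel tray, not on top of one another. Once all the pads are in the tray, lift the UV lamp off its stand and stand it upright, well centred, on the round green mat. Leave the bottles, jar, cup, tin and pack where they are.

Things in the scene. Friction and masses are not known exactly. Their poses are not given: they have to be found in the camera images.
- pad_a: Rigid two-sided applicator pad, an 80 x 45 x 12 mm block, 80 g: white back with one grey stripe, blue contact face with three steel discs. Origin at its centre; x along its 80 mm length, y along its 45 mm width, z out of the WHITE face (z up: white on top, z down: blue on top). Starts white side up in a compartment of the bin. May be absent.
- pad_b: Rigid two-sided applicator pad, an 80 x 45 x 12 mm block, 80 g: white back with one grey stripe, blue contact face with three steel discs. Origin at its centre; x along its 80 mm length, y along its 45 mm width, z out of the WHITE face (z up: white on top, z down: blue on top). Starts white side up in a compartment of the bin. May be absent.
- pad_c: Rigid two-sided applicator pad, an 80 x 45 x 12 mm block, 80 g: white back with one grey stripe, blue contact face with three steel discs. Origin at its centre; x along its 80 mm length, y along its 45 mm width, z out of the WHITE face (z up: white on top, z down: blue on top). Starts white side up in a compartment of the bin. May be absent.
- bin: Black shallow compartmented tray, 216 x 216 mm, walls 10 mm high and 4 mm thick, one cross of dividers of the same height making four cells about 102 x 102 mm, cell centres at x, y = +-53 mm, inner floor 4 mm above the table. Fixed. Origin under its centre, on the table. Three cells hold the pads (or are empty), one a small jar.
- ramp: Fixed tip ramp, 120 mm wide inside, with 4 mm side guides 6 mm higher than deck and landing. Origin on the table under the ramp's foot, z up; DESCENDS to its own -x. Level deck, top z 58 mm, from x = 95 to the crest at x 24; 65 degree face down to the foot (x 0, z 6); groove x 0 to -24, floor z 6; black rubber landing x -24 to -134, top z 22; end lip to x -139, top z 30 mm.
- ramp_crest (a point): Middle of the ramp's orange-striped upper edge (ramp x 24, z 58 mm), axes as the ramp's. A pad laid lengthwise with over half its length beyond this edge tips when let go (a finger on its tail can pin it), slides down, the groove catches its nose, and it leans on the face, top end 20 mm above the deck. Pushed from behind just above deck height, to 60 mm past this edge, it topples.
- ramp_landing (a point): Middle of the rubber landing's top (ramp x -79, z 22 mm), axes as the ramp's. A toppled pad comes to lie about here on its other face, lengthwise along the ramp's x.
- tray: Shallow steel exposure tray, outside 125 (x) x 298 (y) mm, walls 10 mm high and 4 mm thick, inner floor 4 mm above the table. Fixed. Origin under its centre, on the table. Room for three pads side by side, lengthwise along the tray's x, at about 86 mm spacing along y.
- stand: Black square lamp stand, 100 x 100 mm, top 30 mm above the table with a 6 mm high, 4 mm thick lip round the edge. Fixed. Origin under its centre, on the table.
- lamp: UV hand lamp, 0.5 kg, upright: black weighted base 80 mm across, glass middle, white cap up to 90 mm, a bail handle above it. Origin at the centre of its underside, z up. Stands on the stand at the start.
- lamp_handle (a point): Centre of the lamp's handle bar, 138 mm above its underside: a straight black bar along the lamp's y, 12 x 12 mm in section, 84 mm long, on two uprights at y = +-39 mm (72 mm clear between them, 42 mm clear under the bar).
- mat: Round green mat with a white ring, 116 mm across, 4 mm thick, lying on the table beside the stand. Fixed. Origin under its centre, on the table.
- cream_jar: Bystander: small white jar with green cap, 44 mm across, 40 mm high, in one of the bin's cells. Origin at the centre of its underside.
- gel_bottle: Bystander: white bottle with blue cap, 56 mm across, 150 mm high, on the table. Origin at the centre of its underside.
- spray_bottle: Bystander: green bottle with white cap, 52 mm across, 130 mm high, on the table. Origin at the centre of its underside.
- cup: Bystander: white cup, 74 mm across, 85 mm high, on the table. Origin at the centre of its underside.
- pack: Bystander: cardboard pack, 90 x 60 x 30 mm, on the table. Origin at the centre of its underside.
- tape_can: Bystander: aluminium tin, 70 mm across, 50 mm high, on the table. Origin at the centre of its underside.
There are look-alikes about, which are no part of the job. What is shaped like the pad_c but turquoise is not meant. Of the things that look like the mat, the larger one is meant.

How it is judged (in metres and radians):
On the way, in this order (a step that is already met when the one before it is completed fails the run):
1. every pad lies flat, blue side up and released, on the floor of the steel tray (angle between each of pad_a, pad_b, pad_c's own z axis and vertical above 3.02 rad and x of pad_a in the frame of tray between -0.06 and 0.06 m and y of pad_a in the frame of tray between -0.147 and 0.147 m and z of each of pad_a, pad_b, pad_c in the frame of tray below 0.0145 m and linear speed of each of pad_a, pad_b, pad_c below 0.03 m/s and contact force between each of pad_a, pad_b, pad_c and the fingers below 0.1 N and x of pad_b in the frame of tray between -0.06 and 0.06 m and y of pad_b in the frame of tray between -0.147 and 0.147 m and x of pad_c in the frame of tray between -0.06 and 0.06 m and y of pad_c in the frame of tray between -0.147 and 0.147 m), for 0.2 s.
2. the lamp stands upright on the round mat (horizontal distance between lamp and mat below 0.025 m and angle between lamp's own z axis and vertical below 0.08 rad and height (world z) of lamp below 0.008 m and linear speed of lamp below 0.03 m/s and contact force between lamp and the fingers below 0.1 N), for 0.2 s.
At the end, for the whole second after the job is handed in: Every pad that is present lies within the steel tray, blue side up within 7 degrees of level, on its floor (pad centre less than 14.5 mm above the table), at rest and released; the lamp stands upright (within 4.5 degrees) on the mat, its axis within 25 mm of the mat's centre, at rest and released (all of step 1 and all of step 2); the robot touches nothing.
It fails at once if a bystander is knocked over or shifted by more than 50 mm (distance of any of cream_jar, gel_bottle, spray_bottle, cup, pack, tape_can from where it was at the start of the episode above 0.05 m).
Of pad_a, pad_b, pad_c only 2 to 3 are there at a start; the rules pass over those that are not, and their reading is None.
At some moment in a run one of pad_a, pad_b, pad_c may be knocked a few centimetres aside while the robot is not near it.
Once in a run the grip may slacken for a moment while it holds something.
It also fails if it takes over 210 s, if anything falls off the work surface, if the arm or the gripper's body presses on something with over 40 N, if the wrist force passes 120 N, or if a joint passes its speed limit or range.

## Working session

There is one attempt and no reset: what is moved stays moved. The work goes in short steps, Python scripts to look and compute and a tool call to move; the robot and the scene stay as the last step left them, time stands still between calls to the robot, and variables do not carry over. Pictures are saved under pics/ and viewed, at most 14 in all, crops included, and the job is handed in when it is done.

Besides the shell and the picture viewer there is one more tool, called after "Request:" as name(argument=value, ...), one argument or row to a line, values as JSON. carry_out: Moves the arm, as the interface text tells. Its arguments: {"type":"object","properties":{"steps":{"type":"array"},"claw":{"type":"number"},"squeeze":{"type":"number"}},"required":["steps"]}

```bash
mkdir -p pics
cat > h.py <<'E'
import numpy as np, cv2
from rig import read_state, vision, order
def cam(name):
    s=read_state(); c=vision.read_camera(name)
    if name=="wrist":
        T=np.eye(4); T[:3,:3]=np.array(s["ee_rot"]); T[:3,3]=s["ee_pos"]
        W=T@np.array(c["T_tool_cam"]); c["R"]=W[:3,:3]; c["p"]=W[:3,3]
    else:
        c["R"]=np.array(c["attitude"]); c["p"]=np.array(c["xyz"])
    return c
def rays(c,uv):
    uv=np.atleast_2d(np.float64(uv)); d=(uv-[c["cx"],c["cy"]])/[c["fx"],c["fy"]]
    s=d.copy()
    for _ in range(10): s=d/(1+c["k1"]*(s**2).sum(1,keepdims=True))
    return np.c_[s[:,0],-s[:,1],-np.ones(len(s))]@c["R"].T
def plane(c,uv,z):
    r=rays(c,uv); return c["p"]+r*((z-c["p"][2])/r[:,2])[:,None]
def depth(c,uv):
    uv=np.atleast_2d(uv); r=rays(c,uv); z=c["z_map"][uv[:,1].astype(int),uv[:,0].astype(int)]
    return c["p"]+r*z[:,None]
def cloud(c):
    v,u=np.mgrid[0:400,0:640]; P=depth(c,np.c_[u.ravel(),v.ravel()]).reshape(400,640,3)
    P[c["z_map"]==0]=np.nan; return P
def save(c,n): cv2.imwrite(f"pics/{n}.png",c["pixels"][:,:,::-1])
E
python3 - <<'E'
from h import *
np.set_printoptions(precision=4,suppress=True)
for n in("scene","side","wrist"):
    c=cam(n); save(c,n+"0"); print(n,c["p"],c["R"].tolist(),c["fx"],c["k1"])
s=read_state();print(s["ee_pos"],s["ee_rot"],s["t"],s["wrist_force"])
E
```

```text
scene [1.4    0.4381 1.4733] [[-0.4517876231129201, -0.7221987708644964, 0.5237526887413456], [0.8920848131808813, -0.3713254253139189, 0.2574919699863853], [0.008522305674543545, 0.5835635045796199, 0.8120227868900858]] 511.8584834905102 -0.0313491978397895
side [0.2228 0.8028 1.176 ] [[-0.9361483938044188, 0.2748529978685967, -0.21927611438561148], [-0.3516022143703601, -0.7343401799057396, 0.5806206877350005], [-0.0014379246384702686, 0.6206450916092473, 0.7840903026017367]] 497.74062430234846 -0.1492520251426137
wrist [ 0.2488 -0.6044  0.3851] [[0.28445524989976856, 0.9332677996533917, 0.2193089713955509], [-0.9586886120066612, 0.27719002333185805, 0.06388924928360613], [-0.0011644797976003867, -0.2284226457586863, 0.9735613688368084]] 296.64346953475615 -0.05058560499520168
[ 0.1845 -0.6228  0.2046] [[ 0.9589  0.2838 -0.0002]
 [ 0.2838 -0.9589  0.0014]
 [ 0.0002 -0.0014 -1.    ]] 0.15 [-0.1646 -0.2311  0.3321]
```

View pics/scene0.png

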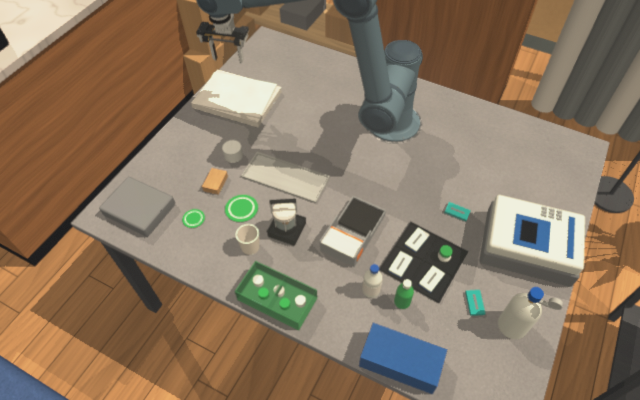

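View pics/side0.png

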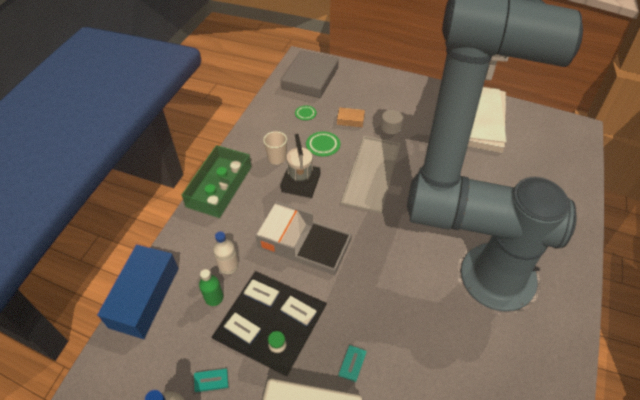

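Scene view: bin at (425,260) with three pads at (417,239), (401,264), (432,278) and the jar at (446,254). The ramp deck is at (343,243), its landing at (360,218). The lamp is at (287,222), the large mat at (241,208), the tray at (285,180). The side view shows the same things.

```bash
cat > m.py <<'E'
from h import *
np.set_printoptions(precision=4,suppress=True)
def comps(c,mask,roi,mn):
    m=np.zeros((400,640),np.uint8); x0,y0,x1,y1=roi; m[y0:y1,x0:x1]=mask[y0:y1,x0:x1]*255
    cs,_=cv2.findContours(m,cv2.RETR_EXTERNAL,cv2.CHAIN_APPROX_NONE)
    return [k[:,0,:] for k in cs if cv2.contourArea(k)>mn]
def rect(P):
    o=P[:,:2].mean(0); (cx,cy),(w,h),a=cv2.minAreaRect(((P[:,:2]-o)*1000).astype(np.float32))
    if w<h: w,h,a=h,w,a+90
    return np.array([o[0]+cx/1000,o[1]+cy/1000]),round(w),round(h),round(a%180,1)
E
python3 - <<'E'
from m import *
for n,bin_,land,tray,pads,mat in(("scene",(370,215,480,305),(335,195,390,240),(235,150,335,205),(375,220,460,295),(222,193,260,225)),("side",(205,265,335,375),(295,220,355,272),(340,130,412,215),(220,275,320,345),(303,130,342,158))):
    c=cam(n); I=c["pixels"].astype(int); P=cloud(c); hsv=cv2.cvtColor(c["pixels"],cv2.COLOR_RGB2HSV)
    V=hsv[...,2].astype(int); S=hsv[...,1]
    for nm,mask,roi,mn,z in(("bin",V<60,bin_,1500,.014),("land",V<65,land,300,.022),("pads",(V>140)&(S<80),pads,60,.016),("mat",(hsv[...,0]>40)&(hsv[...,0]<80)&(S>120),mat,100,.004)):
        for k in comps(c,mask,roi,mn):
            m=np.zeros((400,640),np.uint8);cv2.drawContours(m,[k],-1,1,-1)
            print(n,nm,*rect(plane(c,k,z)),"px",k.mean(0).round(),"depth z med %.4f"%np.nanmedian(P[...,2][m>0]), "p90 %.4f"%np.nanpercentile(P[...,2][m>0],90))
    for nm,roi in(("tray",tray),("bin",bin_),):
        x0,y0,x1,y1=roi; 
        q=P[y0:y1,x0:x1]; print(nm,np.nanpercentile(q[...,2],[2,10,25,50,75,90,98]))
    # table height + top-of-things by depth
    # deck region: points z 0.05-.07 near ramp
    x0,y0,x1,y1=(315,190,395,270) if n=="scene" else (250,195,360,280)
    q=P[y0:y1,x0:x1].reshape(-1,3); d=q[(q[:,2]>.05)&(q[:,2]<.075)]; print("deck",rect(d),np.median(d[:,2]))
    d=q[(q[:,2]>.015)&(q[:,2]<.075)]; print("ramp all",rect(d))
    x0,y0,x1,y1=(260,190,310,250) if n=="scene" else (275,125,330,200)
    q=P[y0:y1,x0:x1].reshape(-1,3)
    for a,b in((.025,.04),(.06,.125),(.15,.185)):
        d=q[(q[:,2]>a)&(q[:,2]<b)]; 
        if len(d)>5: print("lamp",a,len(d),rect(d),np.median(d[:,2]),d[:,2].max())
    t=rect(np.array([p for k in comps(c,(V>0),(0,0,1,1),-1) for p in plane(c,k,0)])) if 0 else None
    x0,y0,x1,y1=(210,135,350,205) if n=="scene" else (330,125,420,220)
    for k in comps(c,(V>128),(x0,y0,x1,y1),1000): print("tray bright",rect(plane(c,k,.01)),len(k))
    cv2.imwrite(f"pics/{n}_z.png",cv2.resize(c["pixels"][y0-60:y1+60,x0-20:x1+120,::-1],None,fx=3,fy=3,interpolation=cv2.INTER_CUBIC)[:600,:800])
E
```

```text
scene pads [0.6707 0.2669] 81 76 24.3 px [385. 284.] depth z med 0.0021 p90 0.1008
scene pads [0.5743 0.466 ] 104 39 173.9 px [455. 284.] depth z med 0.0022 p90 0.0061
scene pads [0.5906 0.3866] 84 47 167.7 px [432. 278.] depth z med 0.0170 p90 0.0215
scene pads [0.5869 0.2772] 84 48 174.8 px [400. 263.] depth z med 0.0155 p90 0.0196
scene pads [0.4762 0.2906] 84 48 167.6 px [417. 239.] depth z med 0.0158 p90 0.0210
scene pads [0.487  0.3004] 296 177 117.2 px [413. 233.] depth z med -0.0002 p90 0.0045
scene mat [ 0.6304 -0.3055] 108 105 32.0 px [241. 208.] depth z med 0.0041 p90 0.0087
tray [-0.0068 -0.0037 -0.001   0.0021  0.0054  0.0089  0.1649]
bin [-0.006  -0.0026  0.      0.0036  0.0104  0.0216  0.1072]
deck (array([0.6025, 0.0845]), 131, 118, 87.5) 0.05816669834553756
ramp all (array([0.5336, 0.0913]), 308, 243, 27.2)
lamp 0.025 331 (array([ 0.6375, -0.118 ]), 105, 105, 96.9) 0.032419371215797854 0.03954421133954411
lamp 0.06 496 (array([ 0.6408, -0.119 ]), 78, 72, 95.6) 0.11663137639047128 0.12494242358327101
lamp 0.15 131 (array([ 0.6388, -0.1201]), 82, 17, 123.0) 0.171932827
[... 569 characters left out ...]
 0.0004 p90 0.0035
side mat [ 0.6341 -0.3066] 70 66 20.5 px [323. 143.] depth z med 0.0044 p90 0.0079
tray [-0.0052 -0.0028 -0.0007  0.0018  0.0044  0.0071  0.0149]
bin [-0.004  -0.0019  0.0001  0.0029  0.008   0.0166  0.0619]
deck (array([0.603 , 0.0828]), 133, 116, 88.0) 0.057667416772940294
ramp all (array([0.5536, 0.1025]), 266, 264, 58.3)
lamp 0.025 442 (array([ 0.6744, -0.1477]), 172, 170, 95.3) 0.031870072819260575 0.03997036979271895
lamp 0.06 755 (array([ 0.6914, -0.1538]), 207, 77, 147.4) 0.10570657693161101 0.12490152513316977
lamp 0.15 110 (array([ 0.6374, -0.118 ]), 89, 12, 121.3) 0.1730909334955264 0.17829119272111082
tray bright (array([ 0.4879, -0.2341]), 402, 176, 109.9) 292
```

View pics/scene_z.png

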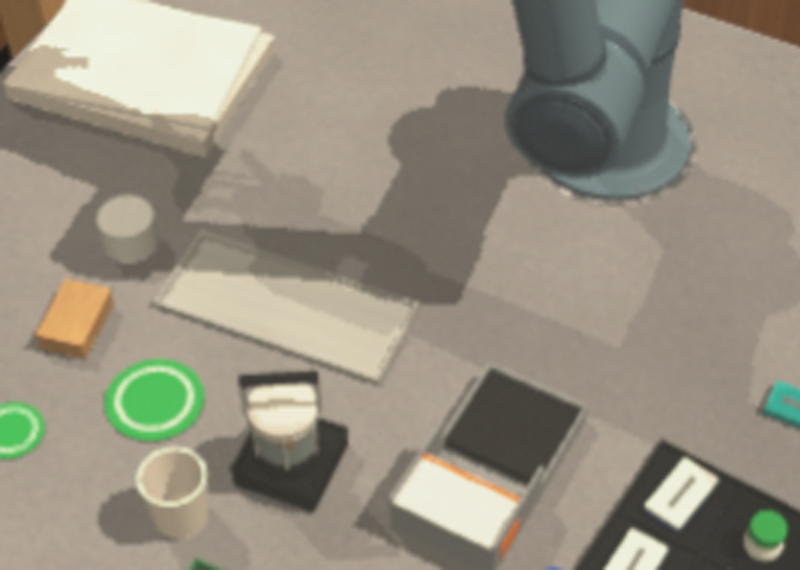

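Crop: the tray wall corners are at about (200,232), (418,300), (378,380), (155,302). The orange crest line runs (425,457)–(520,495), with the landing on the side nearer the robot.

Run:
```python
from m import *
a=cam("scene");b=cam("side")
cr=np.array([[200,232],[418,300],[378,380],[155,302]])/3+[190,75]
print("tray",plane(a,cr,.014)[:,:2].tolist(),rect(plane(a,cr,.014)))
for n,c in(("scene",a),("side",b)):
    hsv=cv2.cvtColor(c["pixels"],cv2.COLOR_RGB2HSV);H,S,V=[hsv[...,i].astype(int) for i in range(3)]
    P=cloud(c)
    roi=(320,215,380,270) if n=="scene" else (255,200,310,255)
    for k in comps(c,(H<16)&(S>110)&(V>110),roi,8): print(n,"orange",rect(plane(c,k,.058)),len(k))
    # bystanders: obstacles z>.06 in workspace
    m=((P[...,2]>.035)&(P[...,2]<.2)&(P[...,0]>.3)&(P[...,0]<.85)&(abs(P[...,1])<.5)).astype(np.uint8)
    nn,L,st,ce=cv2.connectedComponentsWithStats(m)
    for i in range(1,nn):
        if st[i,4]>40:
            q=P[L==i]; t=q[q[:,2]>np.percentile(q[:,2],80)-.004]; print(n,"obj px",ce[i].round(),"top xy",np.median(t[:,:2],0),"xr",np.percentile(q[:,0],[2,98]),"yr",np.percentile(q[:,1],[2,98]),"top %.3f"%np.percentile(q[:,2],97))
# triangulate orange etc not needed; tray in side
P=cloud(b)
cv2.imwrite("pics/side_c.png",cv2.resize(b["pixels"][100:300,220:420,::-1],None,fx=3,fy=3,interpolation=cv2.INTER_CUBIC))
```

```text
tray [[0.39568638692775093, -0.3860221158341467], [0.36742317188080675, -0.09322430281043126], [0.49481339503008237, -0.08021240200540591], [0.5158774195842679, -0.3750007754763961]] (array([ 0.4453, -0.2334]), 295, 128, 95.5)
scene orange (array([0.6371, 0.1531]), 43, 7, 1.9) 22
scene orange (array([0.5897, 0.0944]), 92, 5, 88.6) 51
scene obj px [231. 148.] top xy [ 0.4441 -0.4638] xr [0.4085 0.4773] yr [-0.4937 -0.4301] top 0.055
scene obj px [284. 216.] top xy [ 0.6416 -0.1174] xr [0.6106 0.6775] yr [-0.1544 -0.0824] top 0.175
scene obj px [490. 224.] top xy [0.336 0.495] xr [0.3027 0.4375] yr [0.4777 0.4997] top 0.118
scene obj px [342. 242.] top xy [0.6231 0.0847] xr [0.5539 0.6615] yr [0.0212 0.1488] top 0.065
scene obj px [247. 237.] top xy [ 0.748 -0.197] xr [0.7179 0.7864] yr [-0.2274 -0.1579] top 0.088
scene obj px [445. 251.] top xy [0.4957 0.3939] xr [0.4759 0.5143] yr [0.3762 0.4109] top 0.050
scene obj px [284. 278.] top xy [ 0.815  -0.0099] xr [0.8108 0.8461] yr [-0.1271  0.0911] top 0.064
scene obj px [372. 280.] top xy [0.7163 0.2312] xr [0.7    0.7395] yr [0.2069 0.
[... 582 characters left out ...]
 yr [-0.152  -0.0814] top 0.174
side obj px [230. 183.] top xy [ 0.8141 -0.0136] xr [0.8089 0.848 ] yr [-0.1273  0.0923] top 0.062
side obj px [281. 226.] top xy [0.619  0.0875] xr [0.5496 0.6593] yr [0.0215 0.1478] top 0.065
side obj px [224. 251.] top xy [0.7077 0.2325] xr [0.6829 0.7316] yr [0.2147 0.2565] top 0.152
side obj px [151. 294.] top xy [0.8376 0.4183] xr [0.8162 0.8491] yr [0.294  0.4969] top 0.083
side obj px [209. 285.] top xy [0.7017 0.3334] xr [0.6782 0.7184] yr [0.3145 0.3558] top 0.131
side obj px [276. 339.] top xy [0.4921 0.3927] xr [0.4754 0.5103] yr [0.3745 0.4105] top 0.048
side obj px [323. 391.] top xy [0.3278 0.4943] xr [0.3012 0.3942] yr [0.4811 0.4997] top 0.118
```

View pics/side_c.png

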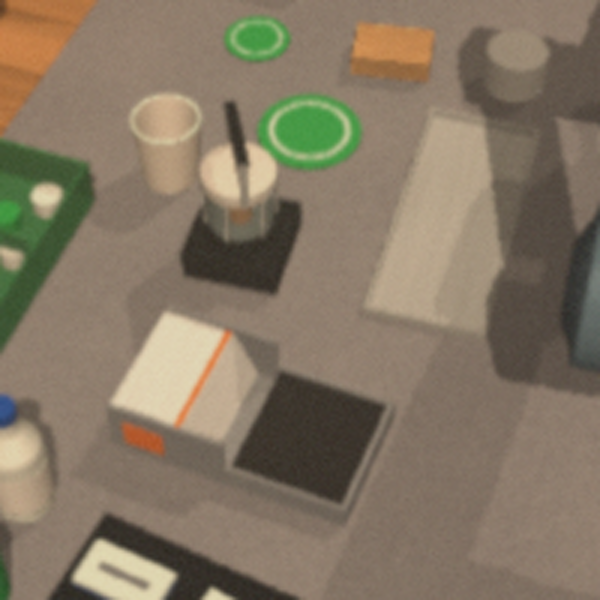

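The side crop agrees: crest stripe at crop (180,425)–(228,333), landing beyond it, lamp bail visible above the cap. I'll write a small planner that turns waypoints into tool-axis units.

```bash
cat > p.py <<'E'
import numpy as np, math
from rig import read_state
def plan(*wps):
    """wps: (x,y,z,azimuth of tool x deg). Prints turn units and shift units (turn first, then shift)."""
    s=read_state(); R=np.array(s["ee_rot"]); p=np.array(s["ee_pos"]); az=math.degrees(math.atan2(R[1,0],R[0,0]))
    print("t %.1f at"%s["t"],p.round(4),"az %.1f"%az,"tilt %.2f"%math.degrees(math.acos(-R[2,2])),"W",np.round(s["wrist_force"],1),"grip",round(s["grip_width"],3),round(s["grip_force"],1),"j6 %.0f"%s["joint_pos"][5])
    for x,y,z,a in wps:
        d=(az-a+90)%180-90; a2=az-d; c,sn=math.cos(math.radians(a2)),math.sin(math.radians(a2))
        dp=np.array([x,y,z])-p; u=np.array([c*dp[0]+sn*dp[1],sn*dp[0]-c*dp[1],-dp[2]])/.025
        n=max(1,math.ceil(abs(u).max())); print("turn %.2f | shift"%(d/5),u.round(2),"= %d x"%n,(u/n).round(3))
        p=np.array([x,y,z]); az=a2
E
python3 -c "
from p import *
plan((.185,-.623,.30,-8),(.46,.22,.30,-8))"
```

```text
t 0.3 at [ 0.1845 -0.6231  0.2052] az 16.5 tilt 0.02 W [ 0.3  0.5 -0.6] grip 1.0 0.0 j6 -10
turn 4.90 | shift [ 0.02 -0.01 -3.79] = 4 x [ 0.005 -0.002 -0.948]
turn 0.00 | shift [  6.2  -34.92  -0.  ] = 35 x [ 0.177 -0.998 -0.   ]
```

Request:
carry_out(
  steps=[
    [[0,0,-0.95,0.98],[0,0,-0.95,0.98],[0,0,-0.95,0.98],[0,0,-0.95,0.98],[0,0,0,0.98],[0.18,-1,0,0],[0.18,-1,0,0],[0.18,-1,0,0],[0.18,-1,0,0],[0.18,-1,0,0],[0.18,-1,0,0],[0.18,-1,0,0],[0.18,-1,0,0],[0.18,-1,0,0],[0.18,-1,0,0],[0.18,-1,0,0],[0.18,-1,0,0],[0.18,-1,0,0],[0.18,-1,0,0],[0.18,-1,0,0]],
  ],
  claw=0.4,
  squeeze=20,
)

```text
t: 2.35
ee_pos: [0.3038, -0.2603, 0.3005]
ee_rot: [[0.99, -0.14, 0.0], [-0.14, -0.99, -0.0], [0.0, 0.0, -1.0]]
wrist_force: [-0.3, -0.4, 0.1]
grip_width: 0.602
grip_force: 0.0
```

Request:
carry_out(
  steps=[
    [[0.18,-1,0,0],[0.18,-1,0,0],[0.18,-1,0,0],[0.18,-1,0,0],[0.18,-1,0,0],[0.18,-1,0,0],[0.18,-1,0,0],[0.18,-1,0,0],[0.18,-1,0,0],[0.18,-1,0,0],[0.18,-1,0,0],[0.18,-1,0,0],[0.18,-1,0,0],[0.18,-1,0,0],[0.18,-1,0,0],[0.18,-1,0,0],[0.18,-1,0,0],[0.18,-1,0,0],[0.18,-1,0,0],[0.18,-1,0,0]],
  ],
)

```text
t: 4.35
ee_pos: [0.4626, 0.2224, 0.3005]
ee_rot: [[0.99, -0.139, 0.0], [-0.139, -0.99, -0.0], [0.0, -0.0, -1.0]]
wrist_force: [0.4, -0.5, 0.1]
grip_width: 0.601
grip_force: 0.0
```

```bash
python3 -c "
from p import *
from h import *
plan((.588,.277,.1,-5.2))
c=cam('wrist');save(c,'w1');np.save('w1.npy',c,allow_pickle=True)
"
```

```text
t 4.3 at [0.4626 0.2224 0.3005] az -8.0 tilt 0.01 W [ 0.4 -0.5  0.1] grip 0.601 0.0 j6 111
turn -0.56 | shift [ 4.8  -2.63  8.02] = 9 x [ 0.533 -0.292  0.891]
```

View pics/w1.png

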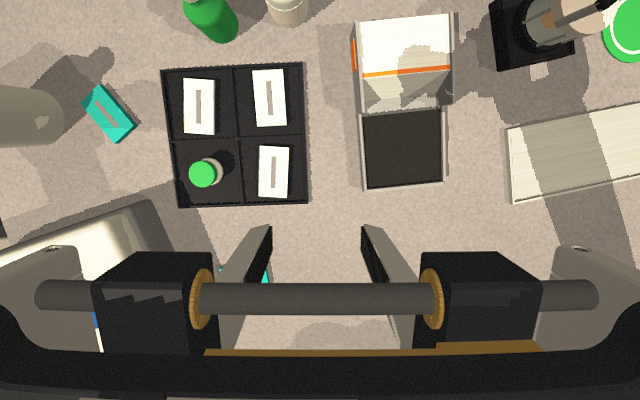

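Wrist view: pads at (199,106), (269,97), (273,171); crest stripe from (362,75) to (452,69); landing corners (364,113)…(443,182); deck top edge at y≈15–25; tray at the right edge.

Run:
```python
from m import *
c=np.load('w1.npy',allow_pickle=True).item()
hsv=cv2.cvtColor(c["pixels"],cv2.COLOR_RGB2HSV);H,S,V=[hsv[...,i].astype(int) for i in range(3)]
for k in comps(c,(V>150)&(S<60),(170,65,300,205),400): print("pad",rect(plane(c,k,.016)),"z",np.median(depth(c,[k.mean(0)])[:,2]))
for k in comps(c,(V<95),(155,60,315,212),3000): print("bin",rect(plane(c,k,.014)))
for k in comps(c,(V<80),(362,100,446,195),2000): print("land",rect(plane(c,k,.022)))
for k in comps(c,(H<16)&(S>120)&(V>120),(361,60,456,82),50): print("stripe",rect(plane(c,k,.058)))
print("deck far",plane(c,[[357,22],[452,13]],.064),"stripe z",depth(c,[[405,64]]),depth(c,[[405,150]]))
```

```text
pad (array([0.4778, 0.2887]), 81, 46, 168.1) z 0.01757592210365211
pad (array([0.5926, 0.3851]), 81, 46, 168.0) z 0.017021971026503158
pad (array([0.5889, 0.2756]), 82, 46, 174.9) z 0.016759181571467274
bin (array([0.5372, 0.3372]), 216, 215, 84.2)
land (array([0.4911, 0.0806]), 126, 123, 88.2)
stripe (array([0.5924, 0.058 ]), 73, 6, 88.2)
deck far [[0.66   0.1415 0.064 ]
 [0.656  0.0176 0.064 ]] stripe z [[0.6014 0.0832 0.0606]] [[0.4842 0.0819 0.0241]]
```

```bash
python3 -c "
from p import *
plan((.5888,.276,.06,-5.2),(.5888,.276,.007,-5.2),(.5888,.276,.11,-5.2),(.575,.083,.11,-1.8),(.575,.083,.0615,-1.8))
"
```

```text
t 4.4 at [0.463  0.2247 0.3003] az -7.9 tilt 0.11 W [-1.8 -0.2 -0.3] grip 0.6 0.0 j6 111
turn -0.54 | shift [ 4.82 -2.5   9.61] = 10 x [ 0.482 -0.25   0.961]
turn 0.00 | shift [ 0.   -0.    2.12] = 3 x [ 0.    -0.     0.707]
turn 0.00 | shift [ 0.   -0.   -4.12] = 5 x [ 0.    -0.    -0.824]
turn -0.68 | shift [-0.31  7.73 -0.  ] = 8 x [-0.039  0.967 -0.   ]
turn 0.00 | shift [ 0.   -0.    1.94] = 2 x [ 0.   -0.    0.97]
```

Request:
carry_out(
  steps=[
    [[0,0,0,-0.54],[0.48,-0.25,0.96,0],[0.48,-0.25,0.96,0],[0.48,-0.25,0.96,0],[0.48,-0.25,0.96,0],[0.48,-0.25,0.96,0],[0.48,-0.25,0.96,0],[0.48,-0.25,0.96,0],[0.48,-0.25,0.96,0],[0.48,-0.25,0.96,0],[0.48,-0.25,0.96,0],[0,0,0,0],[0,0,0,0]],
  ],
)

```text
t: 5.7
ee_pos: [0.5873, 0.2721, 0.0604]
ee_rot: [[0.996, -0.093, -0.001], [-0.093, -0.996, -0.0], [-0.001, 0.0, -1.0]]
wrist_force: [-0.0, -0.2, 0.5]
grip_width: 0.598
grip_force: 0.0
```

```bash
python3 -c "
from p import *
from m import *
plan((.5888,.276,.007,-5.2))
c=cam('wrist');save(c,'w2')
hsv=cv2.cvtColor(c['pixels'],cv2.COLOR_RGB2HSV);H,S,V=[hsv[...,i].astype(int) for i in range(3)]
for k in comps(c,(V>150)&(S<60),(200,0,440,400),1500): print('pad',rect(plane(c,k,.016)),k.mean(0),k.min(0),k.max(0))
"
```

```text
t 5.7 at [0.5873 0.2721 0.0604] az -5.3 tilt 0.06 W [-0.  -0.2  0.5] grip 0.598 0.0 j6 110
turn -0.02 | shift [ 0.04 -0.16  2.13] = 3 x [ 0.015 -0.054  0.712]
pad (array([0.5706, 0.1984]), 78, 49, 175.4) [415.5047 222.115 ] [379 183] [439 275]
pad (array([0.5885, 0.2755]), 81, 46, 174.7) [311.5798 215.5309] [282 167] [341 265]
pad (array([0.6677, 0.2744]), 80, 60, 118.3) [298.6774 103.4167] [245  48] [348 148]
pad (array([0.716, 0.214]), 81, 47, 85.7) [376.9374  38.4125] [324   0] [439  71]
```

Request:
carry_out(
  steps=[
    [[0.04,-0.15,0.71,0],[0,0,0.71,0],[0,0,0.71,0],[0,0,0,0]],
  ],
)

```text
t: 6.15
ee_pos: [0.5878, 0.2755, 0.0053]
ee_rot: [[0.996, -0.093, -0.003], [-0.093, -0.996, -0.001], [-0.003, 0.001, -1.0]]
wrist_force: [-0.7, 0.8, -0.1]
grip_width: 0.597
grip_force: 0.0
```

Request:
carry_out(
  steps=[
    [[0,0,0,0],[0,0,0,0],[0,0,0,0],[0,0,0,0],[0,0,-0.8,0],[0,0,-0.8,0],[0,0,-0.8,0],[0,0,-0.8,0],[0,0,-0.8,0],[0,0,0,0],[0,0,0,0]],
  ],
  claw=1,
  squeeze=25,
)

```text
t: 7.25
ee_pos: [0.589, 0.276, 0.1071]
ee_rot: [[0.996, -0.093, 0.0], [-0.093, -0.996, 0.0], [0.0, -0.0, -1.0]]
wrist_force: [0.2, -0.5, -1.3]
grip_width: 0.476
grip_force: 25.0
```

```bash
python3 -c "
from p import *
plan((.575,.083,.11,-1.8),(.575,.083,.0615,-1.8))
"
```

```text
t 7.2 at [0.589  0.276  0.1071] az -5.3 tilt 0.02 W [ 0.2 -0.5 -1.3] grip 0.476 25.0 j6 110
turn -0.70 | shift [-0.32  7.73 -0.12] = 8 x [-0.039  0.967 -0.015]
turn 0.00 | shift [ 0.   -0.    1.94] = 2 x [ 0.   -0.    0.97]
```

Request:
carry_out(
  steps=[
    [[0,0,0,-0.7],[-0.04,0.97,0,0],[-0.04,0.97,0,0],[-0.04,0.97,0,0],[-0.04,0.97,0,0],[-0.04,0.97,0,0],[-0.04,0.97,0,0],[-0.04,0.97,0,0],[-0.04,0.97,0,0],[0,0,0.6,0],[0,0,0.6,0],[0,0,0.4,0],[0,0,0,0],[0,0,0,0],[0,0,0,0]],
  ],
)

```text
t: 8.75
ee_pos: [0.5753, 0.0829, 0.0677]
ee_rot: [[1.0, -0.031, 0.001], [-0.031, -1.0, -0.0], [0.001, -0.0, -1.0]]
wrist_force: [-0.6, 0.2, -0.3]
grip_width: 0.474
grip_force: 25.0
```

```bash
python3 -c "
from p import *
from h import *
plan((.575,.083,.061,-1.8))
save(cam('side'),'s1');import cv2
i=cv2.imread('pics/s1.png')[150:300,220:420];j=cam('scene')['pixels'][170:290,280:440,::-1]
cv2.imwrite('pics/s1.png',np.vstack([cv2.resize(i,(400,300),interpolation=cv2.INTER_CUBIC),cv2.resize(j,(400,300),interpolation=cv2.INTER_CUBIC)]))
"
```

```text
t 8.8 at [0.5753 0.0829 0.0677] az -1.8 tilt 0.05 W [-0.6  0.2 -0.3] grip 0.474 25.0 j6 89
turn 0.01 | shift [-0.01 -0.01  0.27] = 1 x [-0.014 -0.006  0.266]
```

View pics/s1.png

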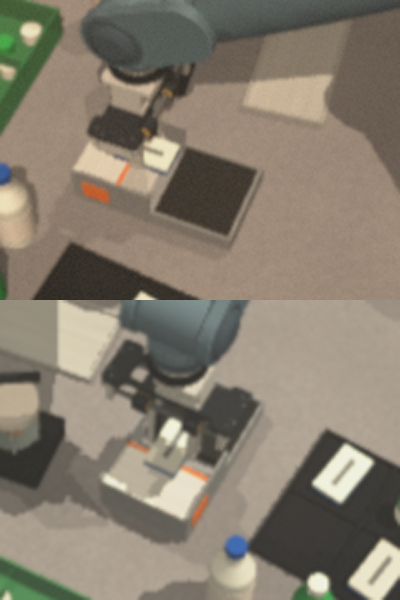

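Both views show the pad held just over the crest, with its stripe lengthwise along the ramp. Lower and release.

Request:
carry_out(
  steps=[
    [[0,0,0.27,0],[0,0,0,0],[0,0,0,0]],
  ],
)

```text
t: 9.15
ee_pos: [0.5756, 0.0823, 0.0609]
ee_rot: [[0.999, -0.032, 0.002], [-0.032, -0.999, 0.0], [0.002, -0.0, -1.0]]
wrist_force: [1.1, 0.1, 1.4]
grip_width: 0.473
grip_force: 25.0
```

Request:
carry_out(
  steps=[
    [[0,0,0,0],[0,0,0,0],[0,0,0,0],[0,0,0,0],[0,0,0,0],[0,0,0,0],[0,0,-1,0],[0,0,-1,0],[0,0,-1,0],[0,0,0,0],[0,0,0,0]],
  ],
  claw=0.32,
)

```text
t: 10.25
ee_pos: [0.5749, 0.0823, 0.1353]
ee_rot: [[0.999, -0.032, 0.0], [-0.032, -0.999, -0.0], [0.0, 0.0, -1.0]]
wrist_force: [-0.2, -0.2, -1.0]
grip_width: 0.683
grip_force: 0.0
```

```bash
python3 -c "
from p import *
from h import *
plan((.64,.083,.13,-1.8),(.64,.083,.064,-1.8),(.529,.086,.064,-1.8))
for n in ('side','scene'):
    c=cam(n);P=cloud(c).reshape(-1,3);m=(P[:,0]>.5)&(P[:,0]<.585)&(P[:,1]>.055)&(P[:,1]<.11)&(P[:,2]>.03)&(P[:,2]<.1)
    q=P[m]; print(n,m.sum(),[(round(q[(q[:,2]>a)&(q[:,2]<a+.01),0].mean(),3),int(((q[:,2]>a)&(q[:,2]<a+.01)).sum())) for a in (.03,.04,.05,.06,.07,.08)],q[:,2].max())
    if n=='side': save(c,'s2')
i=cv2.imread('pics/s2.png')[150:300,220:420];cv2.imwrite('pics/s2.png',cv2.resize(i,(400,300),interpolation=cv2.INTER_CUBIC))
"
```

```text
t 10.2 at [0.5749 0.0823 0.1353] az -1.8 tilt 0.02 W [-0.2 -0.2 -1. ] grip 0.683 0.0 j6 89
turn -0.00 | shift [ 2.6  -0.11  0.21] = 3 x [ 0.868 -0.036  0.071]
turn 0.00 | shift [ 0.   -0.    2.64] = 3 x [ 0.   -0.    0.88]
turn 0.00 | shift [-4.44  0.02 -0.  ] = 5 x [-0.888  0.004 -0.   ]
side 225 [(np.float64(0.566), 55), (np.float64(0.57), 52), (np.float64(0.575), 47), (np.float64(0.579), 47), (np.float64(0.583), 22), (np.float64(0.584), 2)] 0.08162921789680233
scene 11 [(np.float64(0.57), 4), (np.float64(0.572), 3), (np.float64(0.582), 3), (np.float64(0.579), 1), (np.float64(nan), 0), (np.float64(nan), 0)] 0.06242365012084394<string>:7: RuntimeWarning: Mean of empty slice.
  ret = ret.dtype.type(ret / rcount)
```

View pics/s2.png

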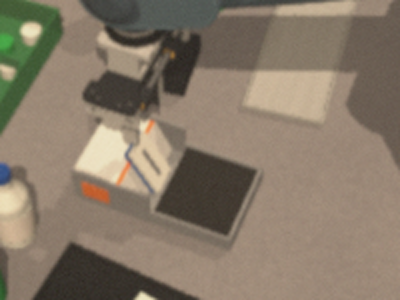

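The pad leans on the face, white outward, blue edge against the crest. Close the fingers, go behind it and push.

Request:
carry_out(
  steps=[
    [[0.87,-0.04,0.07,0],[0.87,-0.04,0.07,0],[0.87,-0.04,0.07,0],[0,0,0.88,0],[0,0,0.88,0],[0,0,0.88,0],[0,0,0,0],[0,0,0,0]],
  ],
  claw=1,
  squeeze=10,
)

```text
t: 11.15
ee_pos: [0.6393, 0.0833, 0.0631]
ee_rot: [[0.999, -0.032, -0.003], [-0.032, -1.0, 0.0], [-0.003, -0.0, -1.0]]
wrist_force: [0.4, -0.3, -0.1]
grip_width: 0.035
grip_force: 0.0
```

Request:
carry_out(
  steps=[
    [[-0.5,0,0,0],[-0.5,0,0,0],[-0.5,0,0,0],[-0.4,0,0,0],[-0.4,0,0,0],[-0.4,0,0,0],[-0.4,0,0,0],[-0.4,0,0,0],[-0.4,0,0,0],[-0.4,0,0,0],[-0.2,0,0,0],[0,0,0,0],[0,0,0,0],[0,0,0,0]],
  ],
)

```text
t: 12.55
ee_pos: [0.5282, 0.0868, 0.0644]
ee_rot: [[0.999, -0.032, 0.001], [-0.032, -0.999, -0.0], [0.001, 0.0, -1.0]]
wrist_force: [-0.5, -0.1, -0.1]
grip_width: 0.011
grip_force: 0.0
```

Request:
carry_out(
  steps=[
    [[0.8,0,-1,0],[0.8,0,-1,0],[0.8,0,-1,0],[0,0,0,0],[0,0,0,0]],
  ],
  claw=0.36,
)

```text
t: 13.05
ee_pos: [0.5874, 0.0849, 0.1386]
ee_rot: [[1.0, -0.032, -0.001], [-0.032, -1.0, -0.0], [-0.001, 0.0, -1.0]]
wrist_force: [-0.2, 0.3, -0.4]
grip_width: 0.392
grip_force: 0.0
```

```bash
python3 -c "
from p import *
from m import *
plan((.49,.086,.13,-1.8))
I=[]
for n in ('side','scene','wrist'):
    c=cam(n); hsv=cv2.cvtColor(c['pixels'],cv2.COLOR_RGB2HSV);H,S,V=[hsv[...,i].astype(int) for i in range(3)]
    roi={'side':(290,215,360,280),'scene':(330,190,395,245),'wrist':(100,0,540,400)}[n]
    for k in comps(c,(H>95)&(H<130)&(S>80)&(V>50),roi,100): print(n,'pad',rect(plane(c,k,.034)),k.mean(0),'z',depth(c,[k.mean(0)])[0,2])
    if n=='side': I=c['pixels'][150:300,220:420,::-1]
    if n=='wrist': J=c['pixels'][:,:,::-1]
cv2.imwrite('pics/s3.png',np.hstack([cv2.resize(I,(400,300)),cv2.resize(J,(400,300))]))
"
```

```text
t 13.1 at [0.5874 0.0849 0.1386] az -1.8 tilt 0.04 W [-0.2  0.3 -0.4] grip 0.392 0.0 j6 89
turn -0.00 | shift [-3.9   0.08  0.34] = 4 x [-0.974  0.02   0.086]
side pad (array([0.5288, 0.0832]), 78, 47, 178.9) [309.137  238.1781] z 0.03137756720805385
scene pad (array([0.5263, 0.0852]), 83, 48, 177.4) [355.1892 223.8784] z 0.1487397746763628
wrist pad (array([0.5337, 0.0835]), 73, 46, 178.2) [319.2092 251.4686] z 0.03558223713315184
```

View pics/s3.png

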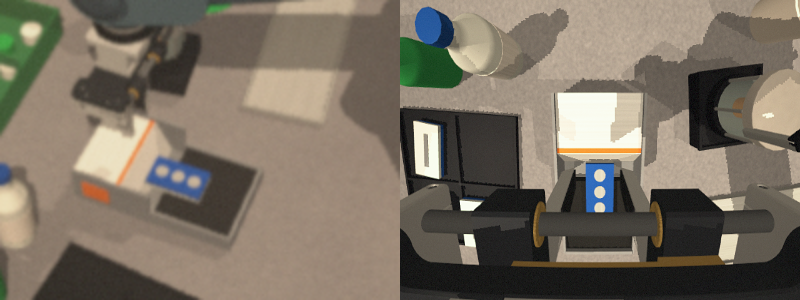

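The pad toppled blue side up, its centre at about (0.528,0.084). Grasp it and take it to the tray's far slot.

```bash
python3 -c "
from p import *
plan((.528,.084,.08,-1.8),(.528,.084,.025,-1.8),(.528,.084,.10,-1.8),(.4535,-.319,.10,5.5))
"
```

```text
t 13.2 at [0.5857 0.0851 0.1369] az -1.8 tilt 0.23 W [-0.3 -0.3 -0.4] grip 0.518 0.0 j6 89
turn -0.00 | shift [-2.3   0.12  2.28] = 3 x [-0.768  0.039  0.759]
turn 0.00 | shift [ 0.  -0.   2.2] = 3 x [ 0.    -0.     0.733]
turn 0.00 | shift [ 0. -0. -3.] = 4 x [ 0.   -0.   -0.75]
turn -1.46 | shift [-4.51 15.76 -0.  ] = 16 x [-0.282  0.985 -0.   ]
```

Request:
carry_out(
  steps=[
    [[-0.77,0.04,0.76,0],[-0.77,0.04,0.76,0],[-0.77,0.04,0.76,0],[0,0,0,0],[0,0,0,0],[0,0,0.73,0],[0,0,0.73,0],[0,0,0.7,0],[0,0,0,0],[0,0,0,0]],
  ],
)

```text
t: 14.2
ee_pos: [0.5313, 0.0837, 0.0293]
ee_rot: [[0.999, -0.032, 0.002], [-0.032, -0.999, -0.0], [0.002, 0.0, -1.0]]
wrist_force: [-0.0, 0.0, 0.5]
grip_width: 0.639
grip_force: 0.0
```

Request:
carry_out(
  steps=[
    [[0,0,0,0],[0,0,0,0],[0,0,0,0],[0,0,0,0],[0,0,-0.75,0],[0,0,-0.75,0],[0,0,-0.75,0],[0,0,-0.75,0],[0,0,0,0]],
  ],
  claw=1,
  squeeze=25,
)

```text
t: 15.1
ee_pos: [0.5317, 0.0837, 0.1057]
ee_rot: [[0.999, -0.032, 0.005], [-0.032, -1.0, -0.0], [0.005, 0.0, -1.0]]
wrist_force: [0.8, 0.8, -1.5]
grip_width: 0.474
grip_force: 25.0
```

Request:
carry_out(
  steps=[
    [[0,0,0,-0.73],[0,0,0,-0.73],[-0.28,0.98,0,0],[-0.28,0.98,0,0],[-0.28,0.98,0,0],[-0.28,0.98,0,0],[-0.28,0.98,0,0],[-0.28,0.98,0,0],[-0.28,0.98,0,0],[-0.28,0.98,0,0],[-0.28,0.98,0,0],[-0.28,0.98,0,0],[-0.28,0.98,0,0],[-0.28,0.98,0,0],[-0.28,0.98,0,0],[-0.28,0.98,0,0],[-0.28,0.98,0,0],[-0.28,0.98,0,0],[0,0,0,0],[0,0,0,0]],
  ],
)

```text
t: 17.1
ee_pos: [0.4553, -0.3166, 0.1019]
ee_rot: [[0.996, 0.095, -0.001], [0.095, -0.996, 0.002], [-0.001, -0.002, -1.0]]
wrist_force: [-0.3, 0.0, -0.8]
grip_width: 0.472
grip_force: 25.0
```

```bash
python3 -c "
from p import *
from m import *
plan((.4535,-.319,.010,5.5))
c=cam('wrist');save(c,'w3');np.save('w3.npy',c,allow_pickle=True)
"
```

```text
t 17.1 at [ 0.4553 -0.3166  0.1019] az 5.4 tilt 0.14 W [-0.3  0.  -0.8] grip 0.472 25.0 j6 38
turn -0.01 | shift [-0.08  0.09  3.68] = 4 x [-0.02   0.023  0.919]
```

View pics/w3.png

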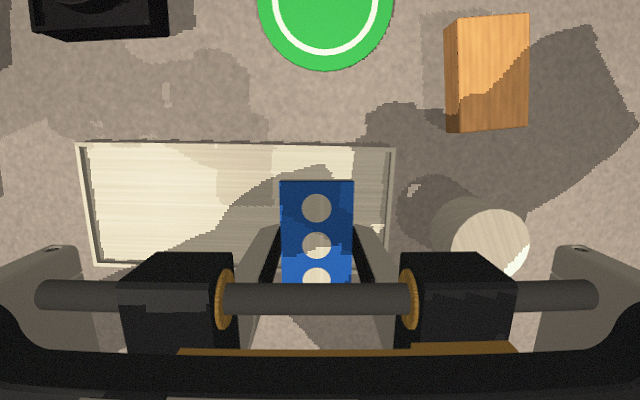

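The wrist view shows the tray corners at about (76,143), (396,149) and (95,266), with the blue pad in the grip at (316,230).

```bash
python3 -c "
from m import *
c=np.load('w3.npy',allow_pickle=True).item()
p=plane(c,[[76,143],[396,149],[95,266]],.014)[:,:2];print(p)
y=(p[0]-p[1]);print(np.linalg.norm(y),np.degrees(np.arctan2(y[1],y[0])))
x=p[0]-p[2];print(np.linalg.norm(x),np.degrees(np.arctan2(x[1],x[0])));print('centre',(p[1]+p[2])/2)
a=cam('scene');b=cam('side')
hsv=cv2.cvtColor(a['pixels'],cv2.COLOR_RGB2HSV);V=hsv[...,2].astype(int);S=hsv[...,1]
for n,c,r in(('scene',a,(375,220,460,295)),('side',b,(220,275,320,345))):
  hsv=cv2.cvtColor(c['pixels'],cv2.COLOR_RGB2HSV);V=hsv[...,2].astype(int);S=hsv[...,1]
  for k in comps(c,(V>140)&(S<80),r,60): print(n,rect(plane(c,k,.016)))
"
```

```text
[[ 0.4932 -0.0904]
 [ 0.5142 -0.383 ]
 [ 0.3707 -0.0991]]
0.2933412209305552 94.10606839951002
0.12286453368822789 4.035041134801202
centre [ 0.4425 -0.241 ]
scene (array([0.6707, 0.2669]), 81, 76, 24.3)
scene (array([0.5717, 0.4647]), 107, 39, 176.6)
scene (array([0.5909, 0.3866]), 84, 48, 167.6)
scene (array([0.487 , 0.3004]), 296, 177, 117.2)
side (array([0.593, 0.385]), 82, 48, 168.1)
side (array([0.4725, 0.3208]), 81, 47, 174.2)
side (array([0.67  , 0.3117]), 148, 51, 84.6)
```

Pad A has been knocked to about (0.4725,0.321). Continue placing this one.

Request:
carry_out(
  steps=[
    [[-0.05,0.25,0.9,0],[0,0,0.9,0],[0,0,0.9,0],[0,0,0.7,0],[0,0,0.2,0],[0,0,0,0],[0,0,0,0]],
  ],
)

```text
t: 17.95
ee_pos: [0.4559, -0.3236, 0.014]
ee_rot: [[0.995, 0.096, 0.001], [0.096, -0.995, -0.001], [0.001, 0.001, -1.0]]
wrist_force: [0.5, -0.0, -1.0]
grip_width: 0.474
grip_force: 25.0
```

```bash
python3 -c "
from p import *
plan((.4535,-.319,.010,5.5))"
```

```text
t 17.9 at [ 0.4559 -0.3236  0.014 ] az 5.5 tilt 0.09 W [ 0.5 -0.  -1. ] grip 0.474 25.0 j6 37
turn 0.01 | shift [-0.08 -0.19  0.16] = 1 x [-0.079 -0.191  0.158]
```

Request:
carry_out(
  steps=[
    [[0,0,0.15,0],[0,0,0,0],[0,0,0,0]],
  ],
)

```text
t: 18.25
ee_pos: [0.4563, -0.3243, 0.011]
ee_rot: [[0.995, 0.096, 0.002], [0.096, -0.995, -0.002], [0.002, 0.002, -1.0]]
wrist_force: [-0.9, 1.8, 5.5]
grip_width: 0.472
grip_force: 25.0
```

Request:
carry_out(
  steps=[
    [[0,0,0,0],[0,0,0,0],[0,0,0,0],[0,0,-1,0],[0,0,-1,0],[0,0,-1,0],[0,0,-1,0],[0,-1,-0.5,0],[0,-1,-0.5,0],[0,-1,-0.5,0],[0,-1,-0.5,0],[0,-1,-0.5,0],[0,-1,-0.5,0],[0,-1,0,0],[0,-1,0,0],[0,-1,0,0],[0,-1,0,0],[0,-1,0,0],[0,-1,0,0]],
  ],
  claw=0.38,
)

```text
t: 20.15
ee_pos: [0.4262, -0.0239, 0.1843]
ee_rot: [[0.995, 0.095, 0.0], [0.095, -0.995, -0.0], [-0.0, 0.0, -1.0]]
wrist_force: [0.4, 0.6, 0.3]
grip_width: 0.624
grip_force: 0.0
```

```bash
cat > look.py <<'E'
from m import *
def pads(names=("scene","side")):
    for n in names:
        c=cam(n); hsv=cv2.cvtColor(c['pixels'],cv2.COLOR_RGB2HSV);H,S,V=[hsv[...,i].astype(int) for i in range(3)]
        P=cloud(c)
        for nm,mk,z in(('blue',(H>95)&(H<130)&(S>80)&(V>50),.016),('white',(V>150)&(S<70),.016)):
            for k in comps(c,mk,(0,0,640,400),60):
                r=rect(plane(c,k,z))
                if .25<r[0][0]<.66 and abs(r[0][1])<.47 and 65<r[1]<95 and 38<r[2]<60: print(n,nm,r,"z %.3f"%depth(c,[k.mean(0)])[0,2])
E
python3 -c "
from p import *
from look import *
plan((.4725,.321,.20,-6))
pads()"
```

```text
t 20.1 at [ 0.4262 -0.0239  0.1843] az 5.5 tilt 0.00 W [0.4 0.6 0.3] grip 0.624 0.0 j6 66
turn 2.30 | shift [  0.4  -13.91  -0.63] = 14 x [ 0.029 -0.994 -0.045]
scene blue (array([ 0.4528, -0.3221]), 77, 43, 5.6) z 0.020
scene white (array([0.5911, 0.3862]), 83, 47, 167.5) z 0.019
side white (array([0.5928, 0.3851]), 81, 46, 167.8) z 0.018
side white (array([0.4723, 0.3208]), 81, 47, 174.6) z 0.009
side white (array([0.6541, 0.2257]), 66, 42, 107.3) z -0.001
```

Request:
carry_out(
  steps=[
    [[-0.1,-1,0,0.77],[-0.1,-1,0,0.77],[0,-1,0,0.76],[0,-1,0,0],[0,-1,0,0],[0,-1,0,0],[0,-1,0,0],[0,-1,0,0],[0,-1,0,0],[0,-1,0,0],[0,-1,0,0],[0,-1,0,0],[0,-1,0,0],[0,0,0,0],[0,0,0,0]],
  ],
)

```text
t: 21.75
ee_pos: [0.4459, 0.2976, 0.1841]
ee_rot: [[0.995, -0.105, -0.001], [-0.105, -0.995, -0.001], [-0.0, 0.001, -1.0]]
wrist_force: [0.1, -0.5, -0.8]
grip_width: 0.619
grip_force: 0.0
```

```bash
python3 -c "
from p import *
from look import *
plan((.4725,.321,.06,-6))
c=cam('wrist')
cv2.imwrite('pics/w4.png',c['pixels'][:300,100:500,::-1])
hsv=cv2.cvtColor(c['pixels'],cv2.COLOR_RGB2HSV);H,S,V=[hsv[...,i].astype(int) for i in range(3)]
for k in comps(c,(V>150)&(S<60),(0,0,640,400),800): print('pad',rect(plane(c,k,.016)),k.mean(0),'z',depth(c,[k.mean(0)+[0,0]])[0,2],np.nanmedian(depth(c,k*.8+k.mean(0)*.2)[:,2]))
for k in comps(c,(V<95),(100,0,540,400),6000): print('bin',rect(plane(c,k,.014)))
np.save('w4.npy',c,allow_pickle=True)
"
```

```text
t 21.8 at [0.4459 0.2976 0.1841] az -6.0 tilt 0.06 W [ 0.1 -0.5 -0.8] grip 0.619 0.0 j6 118
turn 0.00 | shift [ 0.96 -1.04  4.96] = 5 x [ 0.192 -0.208  0.992]
pad (array([0.2493, 0.3172]), 235, 54, 84.0) [320.67  331.804] z 0.0022303298152580586 0.0015986603763304963
pad (array([0.3916, 0.6386]), 201, 80, 99.8) [ 67.811  245.0145] z 0.28520939050425076 0.11317060987891617
pad (array([0.4887, 0.2812]), 859, 338, 84.7) [395.9296 121.4401] z 0.0017772715453154286 0.0026181462204289407
bin (array([0.2594, 0.3096]), 677, 281, 83.7)
bin (array([0.4847, 0.0802]), 118, 114, 88.6)
bin (array([0.5369, 0.3378]), 214, 214, 84.1)
```

View pics/w4.png

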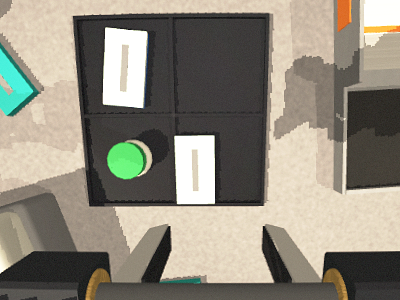

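Pad A lies right against the divider (crop (175–215, 135–204)), so one finger can't get in. I'll press on top with closed fingers and drag it about 25 mm to −y.

Request:
carry_out(
  steps=[
    [[0.2,-0.19,0.98,0],[0.2,-0.19,0.98,0],[0.2,-0.19,0.98,0],[0.2,-0.19,0.98,0],[0.2,-0.19,0.98,0],[0,0,0.98,0],[0,0,0.5,0],[0,0,0,0],[0,0,0,0]],
  ],
  claw=1,
  squeeze=10,
)

```text
t: 22.7
ee_pos: [0.4736, 0.319, 0.0258]
ee_rot: [[0.994, -0.105, 0.001], [-0.105, -0.994, 0.0], [0.001, -0.0, -1.0]]
wrist_force: [0.1, 0.3, 0.7]
grip_width: 0.001
grip_force: 0.0
```

```bash
python3 -c "
from p import *
plan((.4725,.321,.016,-6))"
```

```text
t 22.7 at [0.4736 0.319  0.0258] az -6.0 tilt 0.06 W [0.1 0.3 0.7] grip 0.001 0.0 j6 119
turn -0.01 | shift [-0.05 -0.08  0.39] = 1 x [-0.052 -0.075  0.391]
```

Request:
carry_out(
  steps=[
    [[0,0,0.4,0],[0,0,0.15,0],[0,0,0,0]],
  ],
)

```text
t: 23.0
ee_pos: [0.4753, 0.32, 0.0161]
ee_rot: [[0.995, -0.104, 0.003], [-0.104, -0.995, 0.0], [0.003, -0.001, -1.0]]
wrist_force: [-8.1, -4.9, 25.4]
grip_width: 0.005
grip_force: 12.9
```

Request:
carry_out(
  steps=[
    [[0,0.15,0,0],[0,0.2,0,0],[0,0.2,0,0],[0,0.2,0,0],[0,0.2,0,0],[0,0.1,0,0],[0,0,0,0]],
  ],
)

```text
t: 23.7
ee_pos: [0.4752, 0.2966, 0.0162]
ee_rot: [[0.994, -0.106, 0.011], [-0.106, -0.994, 0.008], [0.01, -0.009, -1.0]]
wrist_force: [0.7, 6.9, 13.0]
grip_width: 0.002
grip_force: 6.7
```

Request:
carry_out(
  steps=[
    [[-0.2,0,-1,0],[-0.4,0,-1,0],[-0.6,0,-1,0],[-0.6,0,-1,0],[0,0,0,0],[0,0,0,0]],
  ],
  claw=0.4,
)

```text
t: 24.3
ee_pos: [0.4259, 0.2981, 0.1116]
ee_rot: [[0.995, -0.104, 0.002], [-0.104, -0.995, 0.001], [0.002, -0.001, -1.0]]
wrist_force: [0.2, -0.4, 0.3]
grip_width: 0.477
grip_force: 0.0
```

```bash
cat > wl.py <<'E'
from look import *
def wlook(z=.016,roi=(0,0,640,255)):
    c=cam('wrist'); hsv=cv2.cvtColor(c['pixels'],cv2.COLOR_RGB2HSV);H,S,V=[hsv[...,i].astype(int) for i in range(3)]
    for nm,mk in(('white',(V>185)&(S<50)),('blue',(H>95)&(H<130)&(S>80)&(V>50))):
        for k in comps(c,mk,roi,400):
            r=rect(plane(c,k,z))
            if r[1]<110 and r[2]<65: print('wrist',nm,r,k.mean(0).round(),'z %.3f'%np.nanmedian(depth(c,k*.8+k.mean(0)*.2)[:,2]))
    return c
E
python3 -c "
from p import *
from wl import *
plan((.4725,.297,.06,-6))
wlook(roi=(0,0,640,400)); pads()"
```

```text
t 24.3 at [0.4259 0.2981 0.1116] az -6.0 tilt 0.11 W [ 0.2 -0.4  0.3] grip 0.477 0.0 j6 118
turn 0.00 | shift [ 1.86 -0.15  2.07] = 3 x [ 0.619 -0.05   0.689]
wrist white (array([0.2562, 0.0837]), 52, 31, 173.9) [526. 329.] z 0.002
wrist white (array([0.41  , 0.6267]), 48, 25, 158.3) [  8. 246.] z 0.114
wrist white (array([0.4719, 0.2968]), 80, 46, 173.9) [312. 154.] z 0.018
wrist white (array([0.5754, 0.0873]), 59, 25, 88.5) [539.  16.] z 0.020
wrist white (array([0.5619, 0.1903]), 70, 64, 85.5) [422.  37.] z 0.001
wrist white (array([0.5844, 0.3866]), 64, 46, 168.0) [196.  37.] z 0.017
scene blue (array([ 0.4534, -0.3223]), 79, 44, 5.6) z 0.016
scene white (array([0.5911, 0.3862]), 83, 47, 167.5) z 0.018
side blue (array([ 0.455 , -0.3227]), 76, 43, 5.0) z 0.019
side white (array([0.5926, 0.3851]), 81, 46, 168.3) z 0.015
side white (array([0.4731, 0.2992]), 81, 46, 176.4) z 0.014
side white (array([0.4972, 0.1939]), 89, 45, 0.3) z 0.294
```

Dragged free: pad A now at (0.472,0.297), −6°. Grasp it.

Request:
carry_out(
  steps=[
    [[0.62,0.02,0.68,0],[0.62,0.02,0.68,0],[0.62,0,0.7,0],[0,0,0,0],[0,0,0.72,0],[0,0,0.7,0],[0,0,0.7,0],[0,0,0,0],[0,0,0,0]],
  ],
)

```text
t: 25.35
ee_pos: [0.4712, 0.292, 0.0065]
ee_rot: [[0.995, -0.105, -0.001], [-0.105, -0.995, -0.0], [-0.001, 0.0, -1.0]]
wrist_force: [-0.3, 0.6, -0.5]
grip_width: 0.596
grip_force: 0.0
```

Request:
carry_out(
  steps=[
    [[0,0,0,0],[0,0,0,0],[0,0,0,0],[0,0,0,0],[0,0,-0.85,0],[0,0,-0.85,0],[0,0,-0.85,0],[0,0,-0.85,0],[0,0,-0.85,0],[0,0,0,0],[0,0,0,0]],
  ],
  claw=1,
  squeeze=25,
)

```text
t: 26.45
ee_pos: [0.4714, 0.2919, 0.1126]
ee_rot: [[0.994, -0.105, -0.0], [-0.105, -0.994, -0.0], [-0.0, 0.0, -1.0]]
wrist_force: [-0.4, -0.1, -2.0]
grip_width: 0.474
grip_force: 25.0
```

```bash
python3 -c "
from p import *
plan((.575,.083,.11,-1.8),(.575,.083,.061,-1.8))"
```

```text
t 26.4 at [0.4714 0.2919 0.1126] az -6.0 tilt 0.01 W [-0.4 -0.1 -2. ] grip 0.474 25.0 j6 116
turn -0.84 | shift [4.4  8.22 0.1 ] = 9 x [0.489 0.914 0.011]
turn 0.00 | shift [ 0.   -0.    1.96] = 2 x [ 0.   -0.    0.98]
```

Request:
carry_out(
  steps=[
    [[0,0,0,-0.84],[0.49,0.91,0,0],[0.49,0.91,0,0],[0.49,0.91,0,0],[0.49,0.91,0,0],[0.49,0.91,0,0],[0.49,0.91,0,0],[0.49,0.91,0,0],[0.49,0.91,0,0],[0.49,0.91,0,0],[0,0,0.6,0],[0,0,0.6,0],[0,0,0.5,0],[0,0,0,0],[0,0,0,0],[0,0,0,0]],
  ],
)

```text
t: 28.05
ee_pos: [0.5757, 0.0844, 0.071]
ee_rot: [[1.0, -0.031, 0.001], [-0.031, -1.0, -0.0], [0.001, -0.0, -1.0]]
wrist_force: [-0.6, 0.1, -0.5]
grip_width: 0.473
grip_force: 25.0
```

```bash
python3 -c "
from p import *
plan((.575,.083,.061,-1.8))"
```

```text
t 28.1 at [0.5757 0.0844 0.071 ] az -1.8 tilt 0.06 W [-0.6  0.1 -0.5] grip 0.473 25.0 j6 89
turn 0.01 | shift [-0.02  0.06  0.4 ] = 1 x [-0.024  0.058  0.399]
```

Request:
carry_out(
  steps=[
    [[0,0,0.4,0],[0,0,0,0],[0,0,0,0]],
  ],
)

```text
t: 28.35
ee_pos: [0.5755, 0.084, 0.0606]
ee_rot: [[1.0, -0.031, 0.0], [-0.031, -1.0, -0.0], [0.0, 0.0, -1.0]]
wrist_force: [0.6, 0.2, -0.0]
grip_width: 0.475
grip_force: 25.0
```

Request:
carry_out(
  steps=[
    [[0,0,0,0],[0,0,0,0],[0,0,0,0],[0,0,0,0],[0,0,0,0],[0,0,0,0],[0,0,-1,0],[0,0,-1,0],[0,0,-1,0],[0,0,0,0],[0,0,0,0]],
  ],
  claw=0.32,
)

```text
t: 29.45
ee_pos: [0.5754, 0.0839, 0.1353]
ee_rot: [[1.0, -0.032, 0.0], [-0.032, -1.0, -0.0], [0.0, 0.0, -1.0]]
wrist_force: [0.9, -0.5, -0.1]
grip_width: 0.676
grip_force: 0.0
```

```bash
cat > lean.py <<'E'
from p import *
from h import *
plan((.64,.083,.13,-1.8),(.64,.083,.064,-1.8),(.529,.086,.064,-1.8))
c=cam('side');P=cloud(c).reshape(-1,3);m=(P[:,0]>.5)&(P[:,0]<.605)&(P[:,1]>.055)&(P[:,1]<.11)&(P[:,2]>.03)&(P[:,2]<.1)
q=P[m]; print(m.sum(),[(round(float(q[(q[:,2]>a)&(q[:,2]<a+.01),0].mean()),3),int(((q[:,2]>a)&(q[:,2]<a+.01)).sum())) for a in (.03,.04,.05,.06,.07)],q[:,2].max())
E
python3 lean.py
```

```text
t 29.4 at [0.5754 0.0839 0.1353] az -1.8 tilt 0.03 W [ 0.9 -0.5 -0.1] grip 0.676 0.0 j6 89
turn -0.00 | shift [ 2.59 -0.04  0.21] = 3 x [ 0.862 -0.015  0.071]
turn 0.00 | shift [ 0.   -0.    2.64] = 3 x [ 0.   -0.    0.88]
turn 0.00 | shift [-4.44  0.02 -0.  ] = 5 x [-0.888  0.004 -0.   ]
306 [(0.566, 54), (0.572, 54), (0.58, 61), (0.582, 52), (0.588, 65)] 0.08371093212338332
```

Same leaning profile as before. Push.

Request:
carry_out(
  steps=[
    [[0.87,0,0.07,0],[0.87,0,0.07,0],[0.87,0,0.07,0],[0,0,0.88,0],[0,0,0.88,0],[0,0,0.88,0],[0,0,0,0],[0,0,0,0]],
  ],
  claw=1,
  squeeze=10,
)

```text
t: 30.3
ee_pos: [0.6393, 0.0819, 0.0623]
ee_rot: [[0.999, -0.032, -0.004], [-0.032, -0.999, 0.0], [-0.004, -0.0, -1.0]]
wrist_force: [-0.3, -0.6, 0.2]
grip_width: 0.037
grip_force: 0.0
```

Request:
carry_out(
  steps=[
    [[-0.5,0,0,0],[-0.5,0,0,0],[-0.5,0,0,0],[-0.4,0,0,0],[-0.4,0,0,0],[-0.4,0,0,0],[-0.4,0,0,0],[-0.4,0,0,0],[-0.4,0,0,0],[-0.4,0,0,0],[-0.2,0,0,0],[0,0,0,0],[0,0,0,0],[0,0,0,0]],
  ],
)

```text
t: 31.7
ee_pos: [0.5285, 0.0854, 0.0644]
ee_rot: [[0.999, -0.032, 0.0], [-0.032, -0.999, 0.0], [0.0, -0.0, -1.0]]
wrist_force: [0.1, -0.5, 0.5]
grip_width: 0.006
grip_force: 0.0
```

Request:
carry_out(
  steps=[
    [[0,0,-1,0],[0,0,-1,0],[0,0,-1,0],[0,0,0,0],[0,0,0,0],[0,0,0,0],[0,0,0,0]],
  ],
  claw=0.36,
)

```text
t: 32.4
ee_pos: [0.5271, 0.0855, 0.1375]
ee_rot: [[0.999, -0.032, -0.003], [-0.032, -0.999, 0.0], [-0.003, -0.0, -1.0]]
wrist_force: [-0.6, 0.8, -0.7]
grip_width: 0.564
grip_force: 0.0
```

```bash
cat > land.py <<'E'
from p import *
from m import *
plan((.528,.084,.08,-1.8),(.528,.084,.025,-1.8))
for n in ('side','scene','wrist'):
    c=cam(n); hsv=cv2.cvtColor(c['pixels'],cv2.COLOR_RGB2HSV);H,S,V=[hsv[...,i].astype(int) for i in range(3)]
    roi={'side':(290,215,360,280),'scene':(330,190,395,245),'wrist':(100,0,540,400)}[n]
    for k in comps(c,(H>95)&(H<130)&(S>80)&(V>50),roi,100): print(n,'pad',rect(plane(c,k,.034)),k.mean(0).round(),'z',depth(c,[k.mean(0)])[0,2])
E
python3 land.py
```

```text
t 32.4 at [0.5271 0.0855 0.1375] az -1.8 tilt 0.17 W [-0.6  0.8 -0.7] grip 0.564 0.0 j6 89
turn -0.00 | shift [0.04 0.06 2.3 ] = 3 x [0.013 0.019 0.767]
turn 0.00 | shift [ 0.  -0.   2.2] = 3 x [ 0.    -0.     0.733]
side pad (array([0.528 , 0.0853]), 79, 46, 178.9) [309. 239.] z 0.032540149058164713
scene pad (array([0.5255, 0.0865]), 83, 47, 178.6) [355. 223.] z 0.039962343243101994
wrist pad (array([0.5283, 0.0854]), 80, 46, 178.2) [316. 199.] z 0.03644157837058487
```

Request:
carry_out(
  steps=[
    [[0.04,0,0.9,0],[0,0,0.9,0],[0,0,0.9,0],[0,0,0.9,0],[0,0,0.8,0],[0,0,0,0],[0,0,0,0]],
  ],
)

```text
t: 33.25
ee_pos: [0.529, 0.0854, 0.0292]
ee_rot: [[0.999, -0.032, -0.001], [-0.032, -0.999, 0.0], [-0.001, -0.0, -1.0]]
wrist_force: [-0.1, -0.8, 0.8]
grip_width: 0.642
grip_force: 0.0
```

Request:
carry_out(
  steps=[
    [[0,0,0,0],[0,0,0,0],[0,0,0,0],[0,0,0,0],[0,0,-0.75,0],[0,0,-0.75,0],[0,0,-0.75,0],[0,0,-0.75,0],[0,0,0,0],[0,0,0,0]],
  ],
  claw=1,
  squeeze=25,
)

```text
t: 34.25
ee_pos: [0.5289, 0.0854, 0.1038]
ee_rot: [[1.0, -0.032, -0.0], [-0.032, -1.0, 0.0], [-0.0, -0.0, -1.0]]
wrist_force: [-0.5, 0.1, -1.0]
grip_width: 0.473
grip_force: 25.0
```

```bash
python3 -c "
from p import *
plan((.4465,-.2363,.10,5),(.4465,-.2363,.011,5))"
```

```text
t 34.2 at [0.5289 0.0854 0.1038] az -1.8 tilt 0.00 W [-0.5  0.1 -1. ] grip 0.473 25.0 j6 89
turn -1.36 | shift [-4.4  12.53  0.15] = 13 x [-0.339  0.964  0.012]
turn 0.00 | shift [0.   0.   3.56] = 4 x [0.   0.   0.89]
```

Request:
carry_out(
  steps=[
    [[0,0,0,-0.68],[0,0,0,-0.68],[-0.34,0.96,0,0],[-0.34,0.96,0,0],[-0.34,0.96,0,0],[-0.34,0.96,0,0],[-0.34,0.96,0,0],[-0.34,0.96,0,0],[-0.34,0.96,0,0],[-0.34,0.96,0,0],[-0.34,0.96,0,0],[-0.34,0.96,0,0],[-0.34,0.96,0,0],[-0.34,0.96,0,0],[-0.34,0.96,0,0],[0,0,0,0],[0,0,0.8,0],[0,0,0.8,0],[0,0,0.8,0],[0,0,0,0]],
  ],
)

```text
t: 36.25
ee_pos: [0.4437, -0.232, 0.0405]
ee_rot: [[0.996, 0.087, -0.006], [0.088, -0.996, 0.006], [-0.006, -0.006, -1.0]]
wrist_force: [-0.6, -0.7, -0.6]
grip_width: 0.473
grip_force: 25.0
```

```bash
python3 -c "
from p import *
plan((.4465,-.2363,.011,5))"
```

```text
t 36.2 at [ 0.4437 -0.232   0.0405] az 5.0 tilt 0.47 W [-0.6 -0.7 -0.6] grip 0.473 25.0 j6 44
turn 0.00 | shift [0.1  0.18 1.18] = 2 x [0.048 0.091 0.589]
```

Request:
carry_out(
  steps=[
    [[0.1,0.16,0.6,0],[0,0,0.5,0],[0,0,0,0],[0,0,0,0]],
  ],
)

```text
t: 36.65
ee_pos: [0.4489, -0.2384, 0.0167]
ee_rot: [[0.996, 0.087, -0.0], [0.087, -0.996, 0.0], [-0.0, -0.001, -1.0]]
wrist_force: [-0.4, -0.2, -0.7]
grip_width: 0.471
grip_force: 25.0
```

Request:
carry_out(
  steps=[
    [[0,0,0.2,0],[0,0,0,0],[0,0,0,0]],
  ],
)

```text
t: 36.95
ee_pos: [0.4493, -0.2391, 0.0122]
ee_rot: [[0.996, 0.087, 0.001], [0.087, -0.996, -0.001], [0.001, 0.001, -1.0]]
wrist_force: [-0.5, -0.3, 0.2]
grip_width: 0.471
grip_force: 25.0
```

Request:
carry_out(
  steps=[
    [[0,0,0.06,0],[0,0,0,0],[0,0,0,0]],
  ],
)

```text
t: 37.25
ee_pos: [0.4494, -0.2391, 0.0119]
ee_rot: [[0.996, 0.087, -0.0], [0.087, -0.996, -0.0], [-0.0, 0.0, -1.0]]
wrist_force: [-3.2, 3.9, 11.2]
grip_width: 0.472
grip_force: 25.0
```

Request:
carry_out(
  steps=[
    [[0,0,0,0],[0,0,0,0],[0,0,0,0],[0,0,-1,0],[0,0,-1,0],[0,0,-1,0],[0,0,-1,0],[0,-1,-0.5,0],[0,-1,-0.5,0],[0,-1,-0.5,0],[0,-1,-0.5,0],[0,-1,0,0],[0,-1,0,0],[0,-1,0,0],[0,-1,0,0],[0,-1,0,0],[0,-1,0,0],[0,-1,0,0],[0,0,0,0],[0,0,0,0]],
  ],
  claw=0.4,
)

```text
t: 39.25
ee_pos: [0.425, 0.0351, 0.1601]
ee_rot: [[0.996, 0.088, -0.0], [0.088, -0.996, -0.0], [-0.0, 0.0, -1.0]]
wrist_force: [0.3, 0.2, -0.4]
grip_width: 0.604
grip_force: 0.0
```

```bash
python3 -c "
from p import *
from look import *
plan((.592,.3855,.16,-12),(.592,.3855,.06,-12))
pads()"
```

```text
t 39.2 at [0.425  0.0351 0.1601] az 5.1 tilt 0.02 W [ 0.3  0.2 -0.4] grip 0.604 0.0 j6 74
turn 3.41 | shift [  3.62 -15.1    0.  ] = 16 x [ 0.226 -0.944  0.   ]
turn 0.00 | shift [ 0. -0.  4.] = 4 x [ 0. -0.  1.]
scene blue (array([ 0.4463, -0.2365]), 78, 42, 4.8) z 0.018
scene blue (array([ 0.4534, -0.3223]), 79, 44, 5.6) z 0.016
scene white (array([0.5911, 0.3862]), 83, 47, 167.5) z 0.021
side white (array([0.5931, 0.385 ]), 82, 46, 168.1) z 0.014
```

Request:
carry_out(
  steps=[
    [[0,0,0,0.85],[0,0,0,0.85],[0,0,0,0.85],[0,0,0,0.86],[0.23,-0.94,0,0],[0.23,-0.94,0,0],[0.23,-0.94,0,0],[0.23,-0.94,0,0],[0.23,-0.94,0,0],[0.23,-0.94,0,0],[0.23,-0.94,0,0],[0.23,-0.94,0,0],[0.23,-0.94,0,0],[0.23,-0.94,0,0],[0.23,-0.94,0,0],[0.23,-0.94,0,0],[0.23,-0.94,0,0],[0.23,-0.94,0,0],[0.23,-0.94,0,0],[0.2,-0.94,0,0]],
  ],
)

```text
t: 41.35
ee_pos: [0.5943, 0.3833, 0.1597]
ee_rot: [[0.978, -0.211, -0.0], [-0.211, -0.978, -0.0], [-0.0, 0.0, -1.0]]
wrist_force: [0.2, 0.4, 0.0]
grip_width: 0.601
grip_force: 0.0
```

Request:
carry_out(
  steps=[
    [[0,0,0.9,0],[0,0,0.9,0],[0,0,0.9,0],[0,0,0.9,0],[0,0,0,0],[0,0,0,0]],
  ],
)

```text
t: 41.95
ee_pos: [0.5935, 0.3828, 0.07]
ee_rot: [[0.978, -0.21, -0.001], [-0.21, -0.978, -0.0], [-0.001, 0.0, -1.0]]
wrist_force: [0.7, 0.4, -0.1]
grip_width: 0.602
grip_force: 0.0
```

```bash
python3 -c "
from p import *
from wl import *
wlook(roi=(200,0,440,400))
plan((.592,.3855,.007,-12))"
```

```text
wrist white (array([0.5925, 0.3845]), 80, 46, 167.9) [314. 215.] z 0.017
wrist white (array([0.7294, 0.2985]), 48, 20, 79.0) [388.  14.] z 0.131
t 42.0 at [0.5941 0.3834 0.0713] az -12.1 tilt 0.09 W [ 0.3  0.3 -0.5] grip 0.597 0.0 j6 126
turn -0.02 | shift [-0.1  -0.07  2.57] = 3 x [-0.033 -0.022  0.858]
```

Request:
carry_out(
  steps=[
    [[-0.05,-0.04,0.86,0],[0,0,0.86,0],[0,0,0.82,0],[0,0,0,0],[0,0,0,0]],
  ],
)

```text
t: 42.5
ee_pos: [0.593, 0.3853, 0.0085]
ee_rot: [[0.978, -0.209, 0.002], [-0.209, -0.978, 0.001], [0.002, -0.001, -1.0]]
wrist_force: [-1.0, 1.3, 0.4]
grip_width: 0.599
grip_force: 0.0
```

Request:
carry_out(
  steps=[
    [[0,0,0,0],[0,0,0,0],[0,0,0,0],[0,0,0,0],[0,0,-0.83,0],[0,0,-0.83,0],[0,0,-0.83,0],[0,0,-0.83,0],[0,0,-0.83,0],[0,0,0,0],[0,0,0,0]],
  ],
  claw=1,
  squeeze=25,
)

```text
t: 43.6
ee_pos: [0.5917, 0.385, 0.1101]
ee_rot: [[0.978, -0.209, -0.0], [-0.209, -0.978, 0.0], [-0.0, -0.0, -1.0]]
wrist_force: [-0.3, -0.2, -1.4]
grip_width: 0.48
grip_force: 25.0
```

```bash
python3 -c "
from p import *
plan((.575,.083,.11,-1.8),(.575,.083,.061,-1.8))"
```

```text
t 43.6 at [0.5917 0.385  0.1101] az -12.1 tilt 0.00 W [-0.3 -0.2 -1.4] grip 0.48 25.0 j6 126
turn -2.05 | shift [-2.90e-01  1.21e+01  1.00e-02] = 13 x [-0.022  0.93   0.   ]
turn 0.00 | shift [ 0.   -0.    1.96] = 2 x [ 0.   -0.    0.98]
```

Request:
carry_out(
  steps=[
    [[0,0,0,-0.68],[0,0,0,-0.68],[0,0,0,-0.69],[-0.02,0.93,0,0],[-0.02,0.93,0,0],[-0.02,0.93,0,0],[-0.02,0.93,0,0],[-0.02,0.93,0,0],[-0.02,0.93,0,0],[-0.02,0.93,0,0],[-0.02,0.93,0,0],[-0.02,0.93,0,0],[-0.02,0.93,0,0],[-0.02,0.93,0,0],[-0.02,0.93,0,0],[-0.02,0.93,0,0],[0,0,0.6,0],[0,0,0.6,0],[0,0,0.4,0],[0,0,0,0]],
  ],
)

```text
t: 45.6
ee_pos: [0.5735, 0.0842, 0.0671]
ee_rot: [[1.0, -0.03, -0.006], [-0.03, -1.0, 0.0], [-0.006, -0.0, -1.0]]
wrist_force: [-0.5, -0.3, -0.5]
grip_width: 0.472
grip_force: 25.0
```

Request:
carry_out(
  steps=[
    [[0,0,0,0],[0,0,0,0]],
  ],
)

```text
t: 45.8
ee_pos: [0.5763, 0.0836, 0.0709]
ee_rot: [[1.0, -0.031, 0.001], [-0.031, -1.0, -0.0], [0.001, -0.0, -1.0]]
wrist_force: [0.1, 1.2, -1.1]
grip_width: 0.471
grip_force: 25.0
```

Request:
carry_out(
  steps=[
    [[0,0,0.37,0],[0,0,0,0],[0,0,0,0]],
  ],
)

```text
t: 46.1
ee_pos: [0.5764, 0.0832, 0.0616]
ee_rot: [[1.0, -0.032, 0.001], [-0.032, -1.0, 0.0], [0.001, -0.0, -1.0]]
wrist_force: [0.8, 0.2, 0.6]
grip_width: 0.477
grip_force: 25.0
```

Request:
carry_out(
  steps=[
    [[0,0,0,0],[0,0,0,0],[0,0,0,0],[0,0,0,0],[0,0,0,0],[0,0,0,0],[0,0,-1,0],[0,0,-1,0],[0,0,-1,0],[0,0,0,0],[0,0,0,0]],
  ],
  claw=0.32,
)

```text
t: 47.2
ee_pos: [0.5758, 0.0831, 0.1361]
ee_rot: [[1.0, -0.032, 0.0], [-0.032, -1.0, -0.0], [0.0, 0.0, -1.0]]
wrist_force: [0.6, 0.7, 0.3]
grip_width: 0.682
grip_force: 0.0
```

```bash
python3 lean.py
```

```text
t 47.2 at [0.5758 0.0831 0.1361] az -1.8 tilt 0.03 W [0.6 0.7 0.3] grip 0.682 0.0 j6 89
turn -0.00 | shift [ 2.57 -0.07  0.24] = 3 x [ 0.855 -0.025  0.081]
turn 0.00 | shift [ 0.   -0.    2.64] = 3 x [ 0.   -0.    0.88]
turn 0.00 | shift [-4.44  0.02 -0.  ] = 5 x [-0.888  0.004 -0.   ]
308 [(0.566, 52), (0.572, 48), (0.581, 70), (0.582, 52), (0.588, 62)] 0.08551644608916464
```

Request:
carry_out(
  steps=[
    [[0.87,0,0.07,0],[0.87,0,0.07,0],[0.87,0,0.07,0],[0,0,0.88,0],[0,0,0.88,0],[0,0,0.88,0],[0,0,0,0],[0,0,0,0]],
  ],
  claw=1,
  squeeze=10,
)

```text
t: 48.05
ee_pos: [0.6398, 0.0811, 0.0632]
ee_rot: [[0.999, -0.032, -0.003], [-0.032, -0.999, 0.0], [-0.003, -0.0, -1.0]]
wrist_force: [0.5, -0.7, -0.2]
grip_width: 0.035
grip_force: 0.0
```

Request:
carry_out(
  steps=[
    [[-0.5,0,0,0],[-0.5,0,0,0],[-0.5,0,0,0],[-0.4,0,0,0],[-0.4,0,0,0],[-0.4,0,0,0],[-0.4,0,0,0],[-0.4,0,0,0],[-0.4,0,0,0],[-0.4,0,0,0],[-0.2,0,0,0],[0,0,0,0],[0,0,0,0],[0,0,0,0]],
  ],
)

```text
t: 49.45
ee_pos: [0.529, 0.0846, 0.0651]
ee_rot: [[0.999, -0.032, 0.0], [-0.032, -0.999, -0.0], [0.0, 0.0, -1.0]]
wrist_force: [0.2, -0.1, -0.2]
grip_width: 0.005
grip_force: 0.0
```

Request:
carry_out(
  steps=[
    [[0,0,-1,0],[0,0,-1,0],[0,0,-1,0],[0,0,0,0],[0,0,0,0],[0,0,0,0],[0,0,0,0]],
  ],
  claw=0.36,
)

```text
t: 50.15
ee_pos: [0.5276, 0.0846, 0.1382]
ee_rot: [[0.999, -0.032, -0.003], [-0.032, -1.0, 0.0], [-0.003, -0.0, -1.0]]
wrist_force: [-0.9, -0.2, -0.4]
grip_width: 0.561
grip_force: 0.0
```

```bash
python3 land.py
```

```text
t 50.1 at [0.5276 0.0846 0.1382] az -1.8 tilt 0.17 W [-0.9 -0.2 -0.4] grip 0.561 0.0 j6 89
turn -0.00 | shift [0.02 0.03 2.33] = 3 x [0.006 0.008 0.776]
turn 0.00 | shift [ 0.  -0.   2.2] = 3 x [ 0.    -0.     0.733]
side pad (array([0.5249, 0.0844]), 78, 46, 178.9) [310. 239.] z 0.028726476380575683
scene pad (array([0.523 , 0.0858]), 83, 48, 179.4) [356. 223.] z 0.029157835418056166
wrist pad (array([0.5256, 0.0846]), 81, 47, 178.2) [316. 202.] z 0.0363687740386644
```

Request:
carry_out(
  steps=[
    [[-0.1,0,0.9,0],[0,0,0.9,0],[0,0,0.9,0],[0,0,0.9,0],[0,0,0.85,0],[0,0,0,0],[0,0,0,0]],
  ],
)

```text
t: 51.0
ee_pos: [0.526, 0.0847, 0.0287]
ee_rot: [[0.999, -0.032, -0.001], [-0.032, -0.999, 0.0], [-0.001, -0.0, -1.0]]
wrist_force: [0.3, -0.4, -0.5]
grip_width: 0.635
grip_force: 0.0
```

Request:
carry_out(
  steps=[
    [[0,0,0,0],[0,0,0,0],[0,0,0,0],[0,0,0,0],[0,0,-0.75,0],[0,0,-0.75,0],[0,0,-0.75,0],[0,0,-0.75,0],[0,0,0,0],[0,0,0,0]],
  ],
  claw=1,
  squeeze=25,
)

```text
t: 52.0
ee_pos: [0.5259, 0.0847, 0.1033]
ee_rot: [[1.0, -0.032, -0.0], [-0.032, -1.0, 0.0], [-0.0, -0.0, -1.0]]
wrist_force: [0.4, 0.6, -0.9]
grip_width: 0.471
grip_force: 25.0
```

```bash
python3 -c "
from p import *
plan((.4395,-.151,.10,5),(.4395,-.151,.012,5))"
```

```text
t 52.0 at [0.5259 0.0847 0.1033] az -1.8 tilt 0.01 W [ 0.4  0.6 -0.9] grip 0.471 25.0 j6 89
turn -1.36 | shift [-4.26  9.09  0.13] = 10 x [-0.426  0.909  0.013]
turn 0.00 | shift [0.   0.   3.52] = 4 x [0.   0.   0.88]
```

Request:
carry_out(
  steps=[
    [[0,0,0,-0.68],[0,0,0,-0.68],[-0.42,0.91,0,0],[-0.42,0.91,0,0],[-0.42,0.91,0,0],[-0.42,0.91,0,0],[-0.42,0.91,0,0],[-0.42,0.91,0,0],[-0.42,0.91,0,0],[-0.42,0.91,0,0],[-0.42,0.91,0,0],[-0.42,0.91,0,0],[0,0,0,0],[0,0,0.9,0],[0,0,0.9,0],[0,0,0.9,0],[0,0,0.6,0],[0,0,0,0],[0,0,0,0]],
  ],
)

```text
t: 53.9
ee_pos: [0.441, -0.1503, 0.0208]
ee_rot: [[0.996, 0.088, -0.001], [0.088, -0.996, 0.001], [-0.001, -0.001, -1.0]]
wrist_force: [-0.0, 0.2, -0.6]
grip_width: 0.474
grip_force: 25.0
```

```bash
python3 -c "
from p import *
plan((.4395,-.151,.011,5))"
```

```text
t 53.9 at [ 0.441  -0.1503  0.0208] az 5.0 tilt 0.09 W [-0.   0.2 -0.6] grip 0.474 25.0 j6 52
turn 0.00 | shift [-0.06  0.02  0.39] = 1 x [-0.063  0.024  0.39 ]
```

Request:
carry_out(
  steps=[
    [[0,0,0.37,0],[0,0,0,0],[0,0,0,0]],
  ],
)

```text
t: 54.2
ee_pos: [0.4414, -0.151, 0.0122]
ee_rot: [[0.996, 0.087, 0.0], [0.087, -0.996, 0.0], [0.0, -0.0, -1.0]]
wrist_force: [-0.7, -0.1, -1.5]
grip_width: 0.473
grip_force: 25.0
```

Request:
carry_out(
  steps=[
    [[0,0,0,0],[0,0,0,0],[0,0,0,0],[0,0,-1,0],[0,0,-1,0],[0,0,-1,0],[0,0,-1,0],[0,0,-1,0],[0,0,-1,0],[0,0,-1,0],[0,0,-1,0],[0,0,-1,0],[0,0,-1,0],[0,0,-1,0],[0,0,-1,0],[0,0,0,0],[0,0,0,0]],
  ],
  claw=0.38,
)

```text
t: 55.9
ee_pos: [0.4412, -0.151, 0.3116]
ee_rot: [[0.996, 0.087, 0.0], [0.087, -0.996, -0.0], [0.0, 0.0, -1.0]]
wrist_force: [0.2, 0.4, -0.4]
grip_width: 0.622
grip_force: 0.0
```

```bash
python3 -c "
from p import *
from wl import *
plan((.6385,-.119,.25,-59))
pads();c=wlook(roi=(0,0,640,400))
cv2.imwrite('pics/w5.png',c['pixels'][:,:,::-1]);np.save('w5.npy',c,allow_pickle=True)
b=cam('side');print('mat')
for n in('scene','side'):
    d=cam(n);hsv=cv2.cvtColor(d['pixels'],cv2.COLOR_RGB2HSV);m=(hsv[...,0]>40)&(hsv[...,0]<80)&(hsv[...,1]>110)
    for k in comps(d,m,(0,0,640,400),100):
        r=rect(plane(d,k,.004));
        if 95<r[1]<130 and r[2]>90: print(n,r)
"
```

```text
t 55.9 at [ 0.4412 -0.151   0.3116] az 5.0 tilt 0.01 W [ 0.2  0.4 -0.4] grip 0.622 0.0 j6 52
turn 12.80 | shift [ 2.97 -7.42  2.46] = 8 x [ 0.371 -0.928  0.308]
scene blue (array([ 0.4386, -0.1489]), 79, 44, 4.5) z 0.014
scene blue (array([ 0.447, -0.237]), 80, 44, 4.9) z 0.016
scene blue (array([ 0.4536, -0.3225]), 79, 44, 5.6) z 0.018
side blue (array([ 0.4409, -0.1493]), 76, 43, 4.9) z 0.013
side blue (array([ 0.4485, -0.2372]), 76, 43, 4.3) z 0.017
side blue (array([ 0.455 , -0.3226]), 75, 45, 4.1) z 0.014
side white (array([ 0.5773, -0.2268]), 71, 46, 46.4) z 0.002
wrist white (array([ 0.6506, -0.1275]), 93, 40, 117.6) [312.  28.] z 0.121
wrist blue (array([ 0.4544, -0.3243]), 79, 47, 5.2) [424. 175.] z 0.018
wrist blue (array([ 0.4484, -0.2396]), 78, 45, 4.7) [371. 174.] z 0.017
wrist blue (array([ 0.4397, -0.1517]), 80, 44, 4.5) [317. 174.] z 0.018
mat
side (array([ 0.632 , -0.3058]), 111, 106, 146.5)
```

View pics/w5.png

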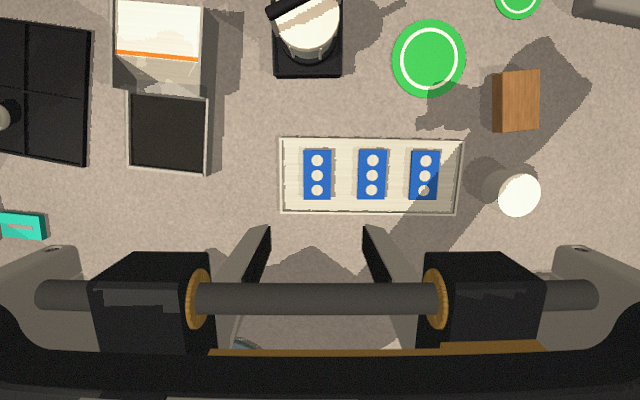

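All three pads lie blue side up in the tray at (317,174), (372,174), (424,174). The lamp bar is at the top edge (300,10), the mat at (428,58). Move forward for a better look at the lamp.

Request:
carry_out(
  steps=[
    [[0.9,-0.2,0,0],[0.9,-0.2,0,0],[0.9,-0.2,0,0],[0.9,-0.2,0,0],[0,0,0,0],[0,0,0,0],[0,0,0,0]],
  ],
  claw=0.4,
)

```text
t: 56.9
ee_pos: [0.5285, -0.1235, 0.3117]
ee_rot: [[0.996, 0.087, -0.001], [0.087, -0.996, 0.0], [-0.001, -0.0, -1.0]]
wrist_force: [0.3, 0.6, 0.0]
grip_width: 0.598
grip_force: 0.0
```

```bash
python3 -c "
from p import *
from m import *
plan((.6385,-.119,.25,-59))
c=cam('wrist');P=cloud(c)
m=(P[...,2]>.155)&(P[...,2]<.19)&(P[...,0]>.57)&(P[...,0]<.71)&(P[...,1]<-.04)&(P[...,1]>-.2)
v,u=np.nonzero(m);q=P[m];print('bar depth',rect(q),np.median(q[:,2]),np.percentile(q[:,2],95),'px',u.min(),u.max(),v.min(),v.max(),len(q))
hsv=cv2.cvtColor(c['pixels'],cv2.COLOR_RGB2HSV)
for k in comps(c,(hsv[...,0]>40)&(hsv[...,0]<80)&(hsv[...,1]>110),(0,0,640,260),1500): print('mat',rect(plane(c,k,.004)),len(k))
m=(P[...,2]>.11)&(P[...,2]<.13)&(P[...,0]>.57)&(P[...,0]<.71)&(P[...,1]<-.04)&(P[...,1]>-.2)
print('cap',rect(P[m]),m.sum())
m=(P[...,2]>.025)&(P[...,2]<.042)&(P[...,0]>.55)&(P[...,0]<.73)&(P[...,1]<-.04)&(P[...,1]>-.2)
print('stand',rect(P[m]),m.sum())
cv2.imwrite('pics/w6.png',c['pixels'][:260,150:560,::-1]);np.save('w6.npy',c,allow_pickle=True)
"
```

```text
t 56.9 at [ 0.5285 -0.1235  0.3117] az 5.0 tilt 0.03 W [0.3 0.6 0. ] grip 0.598 0.0 j6 60
turn 12.79 | shift [ 2.11 -3.87  2.47] = 4 x [ 0.528 -0.966  0.617]
bar depth (array([ 0.638 , -0.1218]), 83, 13, 122.2) 0.17499045221223708 0.17635931079166997 px 286 361 67 112 1031
mat (array([ 0.6328, -0.3071]), 115, 114, 116.9) 203
mat (array([ 0.7444, -0.4303]), 77, 75, 97.6) 139
mat (array([0.712 , 0.3567]), 106, 59, 79.8) 163
cap (array([ 0.638 , -0.1218]), 75, 74, 76.1) 2397
stand (array([ 0.6576, -0.1369]), 137, 137, 96.0) 1431
```

View pics/w6.png

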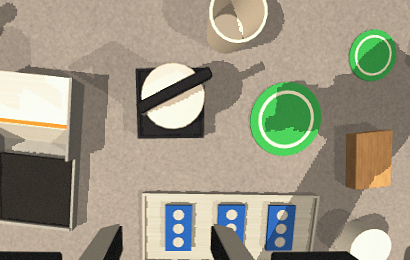

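```bash
python3 -c "
from p import *
plan((.638,-.1215,.22,-57.8),(.638,-.1215,.149,-57.8))"
```

```text
t 57.0 at [ 0.5285 -0.1236  0.3119] az 5.0 tilt 0.01 W [-0.2 -0.1 -0.7] grip 0.599 0.0 j6 60
turn 12.55 | shift [ 2.26 -3.75  3.68] = 4 x [ 0.566 -0.938  0.919]
turn 0.00 | shift [ 0.   -0.    2.84] = 3 x [ 0.    -0.     0.947]
```

Request:
carry_out(
  steps=[
    [[0,0,0,0.965],[0,0,0,0.965],[0,0,0,0.965],[0,0,0,0.965],[0,0,0,0.965],[0,0,0,0.965],[0,0,0,0.965],[0,0,0,0.965],[0,0,0,0.965],[0,0,0,0.965],[0,0,0,0.965],[0,0,0,0.965],[0,0,0,0.965],[0.57,-0.94,0,0],[0.57,-0.94,0.6,0],[0.57,-0.94,0.9,0],[0.56,-0.93,0.9,0],[0,0,0,0],[0,0,0,0]],
  ],
)

```text
t: 58.85
ee_pos: [0.6381, -0.1215, 0.2515]
ee_rot: [[0.534, -0.846, -0.002], [-0.846, -0.534, 0.0], [-0.001, 0.001, -1.0]]
wrist_force: [0.7, -0.3, 0.2]
grip_width: 0.598
grip_force: 0.0
```

```bash
python3 -c "
from p import *
plan((.638,-.1215,.149,-57.8))"
```

```text
t 58.9 at [ 0.6381 -0.1215  0.2515] az -57.8 tilt 0.09 W [ 0.7 -0.3  0.2] grip 0.598 0.0 j6 127
turn 0.01 | shift [-0.   0.   4.1] = 5 x [-0.    0.    0.82]
```

Request:
carry_out(
  steps=[
    [[0,0,0.82,0],[0,0,0.82,0],[0,0,0.82,0],[0,0,0.82,0],[0,0,0.82,0],[0,0,0,0],[0,0,0,0]],
  ],
)

```text
t: 59.55
ee_pos: [0.6389, -0.1217, 0.1514]
ee_rot: [[0.533, -0.846, 0.002], [-0.846, -0.533, -0.001], [0.002, -0.001, -1.0]]
wrist_force: [-0.5, -1.0, 0.9]
grip_width: 0.597
grip_force: 0.0
```

Request:
carry_out(
  steps=[
    [[0,0,0,0],[0,0,0,0],[0,0,0,0],[0,0,0,0],[0,0,0,0],[0,0,0,0],[0,0,0,0],[0,0,0,0]],
  ],
  claw=1,
  squeeze=50,
)

```text
t: 60.35
ee_pos: [0.6386, -0.1216, 0.1495]
ee_rot: [[0.534, -0.846, -0.0], [-0.846, -0.534, -0.0], [0.0, 0.001, -1.0]]
wrist_force: [-0.5, -1.3, 0.8]
grip_width: 0.126
grip_force: 50.0
```

Request:
carry_out(
  steps=[
    [[0,0,-0.4,0],[0,0,-0.4,0],[0,0,-0.4,0],[0,0,-0.4,0],[0,0,-0.4,0],[0,0,0,0],[0,0,0,0]],
  ],
)

```text
t: 61.05
ee_pos: [0.6388, -0.1213, 0.1998]
ee_rot: [[0.534, -0.846, 0.0], [-0.846, -0.534, -0.0], [0.0, -0.0, -1.0]]
wrist_force: [-0.6, -0.2, -5.0]
grip_width: 0.121
grip_force: 50.0
```

```bash
cat > lampchk.py <<'E'
from p import *
from m import *
for n in('scene','side'):
    c=cam(n);P=cloud(c).reshape(-1,3);p=read_state()["ee_pos"]
    m=(abs(P[:,0]-p[0])<.06)&(abs(P[:,1]-p[1])<.06)
    for a,b in((-.033,-.023),(-.10,-.06),(-.15,-.115)):
        q=P[m&(P[:,2]>p[2]+a)&(P[:,2]<p[2]+b)]; print(n,a,len(q),rect(q) if len(q)>9 else '', np.median(q[:,2]) if len(q) else '')
E
python3 -c "
from p import *
plan((.6325,-.3068,.19,-57.8))";python3 lampchk.py
```

```text
t 61.0 at [ 0.6388 -0.1213  0.1998] az -57.7 tilt 0.03 W [-0.6 -0.2 -5. ] grip 0.121 50.0 j6 127
turn 0.01 | shift [6.14 4.17 0.39] = 7 x [0.878 0.596 0.056]
scene -0.033 264 (array([ 0.6493, -0.1127]), 81, 58, 125.4) 0.17074798826804638
scene -0.1 193 (array([ 0.6504, -0.1093]), 78, 56, 132.6) 0.11227228051287708
scene -0.15 8  0.08163694531613408
side -0.033 316 (array([ 0.6361, -0.1129]), 76, 75, 116.1) 0.16958886292024955
side -0.1 292 (array([ 0.6339, -0.1062]), 77, 56, 16.3) 0.11476954650574733
side -0.15 20 (array([ 0.6313, -0.0977]), 78, 33, 19.7) 0.08108412367271822
```

Request:
carry_out(
  steps=[
    [[0.2,0.14,0,0],[0.5,0.34,0,0],[0.5,0.34,0,0],[0.5,0.34,0,0],[0.5,0.34,0,0],[0.5,0.34,0,0],[0.5,0.34,0,0],[0.5,0.34,0,0],[0.5,0.34,0,0],[0.5,0.34,0,0],[0.5,0.34,0,0],[0.5,0.34,0,0],[0.4,0.27,0,0],[0,0,0,0],[0,0,0,0],[0,0,0,0]],
  ],
)

```text
t: 62.75
ee_pos: [0.6325, -0.3049, 0.1994]
ee_rot: [[0.534, -0.845, -0.0], [-0.845, -0.534, 0.001], [-0.001, -0.0, -1.0]]
wrist_force: [-0.4, 0.4, -6.1]
grip_width: 0.121
grip_force: 50.0
```

```bash
python3 -c "
from p import *
from h import *
plan((.633,-.307,.1235,-57.8))
a=cam('side')['pixels'][100:220,270:430,::-1];b=cam('scene')['pixels'][140:260,200:360,::-1];w=cam('wrist')['pixels'][:,:,::-1]
cv2.imwrite('pics/l1.png',np.hstack([cv2.resize(a,(400,300)),cv2.resize(b,(400,300))]))"
```

```text
t 62.8 at [ 0.6325 -0.3049  0.1994] az -57.7 tilt 0.03 W [-0.4  0.4 -6.1] grip 0.121 50.0 j6 113
turn 0.02 | shift [0.08 0.03 3.04] = 4 x [0.02  0.007 0.759]
```

View pics/l1.png

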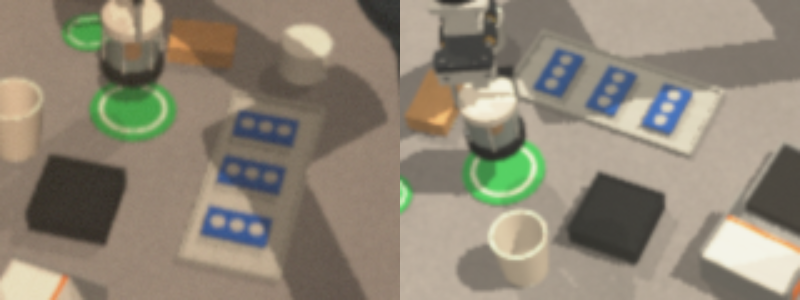

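Both views show the lamp hanging upright over the mat, the stand empty and the pads in the tray. Lower it.

Request:
carry_out(
  steps=[
    [[0.08,0.03,0.5,0],[0,0,0.5,0],[0,0,0.5,0],[0,0,0.5,0],[0,0,0.5,0],[0,0,0.3,0],[0,0,0,0],[0,0,0,0],[0,0,0,0]],
  ],
)

```text
t: 63.8
ee_pos: [0.6335, -0.3081, 0.1306]
ee_rot: [[0.534, -0.846, 0.002], [-0.846, -0.534, -0.001], [0.002, -0.001, -1.0]]
wrist_force: [0.0, -0.9, -4.6]
grip_width: 0.122
grip_force: 50.0
```

```bash
python3 -c "
from p import *
plan((.633,-.307,.1235,-57.8))"; python3 lampchk.py
```

```text
t 63.8 at [ 0.6335 -0.3081  0.1306] az -57.7 tilt 0.11 W [ 0.  -0.9 -4.6] grip 0.122 50.0 j6 113
turn 0.01 | shift [-0.05 -0.01  0.28] = 1 x [-0.047 -0.007  0.283]
scene -0.033 226 (array([ 0.6424, -0.3028]), 77, 63, 134.7) 0.10143238769033147
scene -0.1 179 (array([ 0.6439, -0.2909]), 79, 47, 146.3) 0.045817659117109555
scene -0.15 510 (array([ 0.6334, -0.3081]), 120, 120, 90.0) 0.0026072601437631127
side -0.033 240 (array([ 0.6332, -0.3083]), 78, 74, 74.4) 0.10148805553692009
side -0.1 247 (array([ 0.6245, -0.2909]), 78, 47, 31.1) 0.04687535805564291
side -0.15 523 (array([ 0.6335, -0.3078]), 120, 119, 0.1) 0.00257829973901913
```

Request:
carry_out(
  steps=[
    [[0,0,0.15,0],[0,0,0.12,0],[0,0,0,0],[0,0,0,0]],
  ],
)

```text
t: 64.3
ee_pos: [0.6331, -0.308, 0.1233]
ee_rot: [[0.534, -0.846, 0.001], [-0.846, -0.534, -0.001], [0.001, -0.0, -1.0]]
wrist_force: [-1.2, 0.1, -1.8]
grip_width: 0.121
grip_force: 50.0
```

Request:
carry_out(
  steps=[
    [[0,0,0.04,0],[0,0,0,0],[0,0,0,0]],
  ],
)

```text
t: 64.6
ee_pos: [0.6334, -0.3083, 0.1234]
ee_rot: [[0.534, -0.846, 0.001], [-0.846, -0.534, -0.001], [0.002, -0.0, -1.0]]
wrist_force: [-3.1, 0.2, 5.6]
grip_width: 0.123
grip_force: 50.0
```

Request:
carry_out(
  steps=[
    [[0,0,0,0],[0,0,0,0],[0,0,0,0],[0,0,0,0],[0,0,-0.5,0],[0,0,-0.8,0],[0,0,-0.8,0],[0,0,-0.8,0],[0,0,-0.8,0],[0,0,-0.8,0],[-0.8,0,-0.8,0],[-1,0,0,0],[-1,0,0,0],[-1,0,0,0],[-1,0,0,0],[0,0,0,0],[0,0,0,0],[0,0,0,0]],
  ],
  claw=0.4,
)

```text
t: 66.4
ee_pos: [0.5694, -0.2071, 0.2548]
ee_rot: [[0.533, -0.846, 0.001], [-0.846, -0.533, -0.001], [0.001, -0.0, -1.0]]
wrist_force: [0.8, -0.3, -0.3]
grip_width: 0.602
grip_force: 0.0
```

```bash
python3 -c "
from p import *
from look import *
plan((.633,-.307,.1235,-57.8));pads()
w=cam('wrist')
for n,c in(('scene',cam('scene')),('side',cam('side'))):
    P=cloud(c).reshape(-1,3);m=(abs(P[:,0]-.633)<.07)&(abs(P[:,1]+.307)<.07)
    for a,b in((.135,.155),(.085,.10)):
        q=P[m&(P[:,2]>a)&(P[:,2]<b)];print(n,a,len(q),rect(q) if len(q)>9 else '',np.median(q[:,2]),'top',q[:,2].max())
a=cam('side')['pixels'][100:220,270:430,::-1];b=cam('scene')['pixels'][140:260,200:360,::-1]
cv2.imwrite('pics/l2.png',np.hstack([cv2.resize(a,(400,300)),cv2.resize(b,(400,300))]))"
```

```text
t 66.4 at [ 0.5694 -0.2071  0.2548] az -57.8 tilt 0.06 W [ 0.8 -0.3 -0.3] grip 0.602 0.0 j6 117
turn 0.01 | shift [ 4.74 -0.02  5.25] = 6 x [ 0.79  -0.004  0.875]
scene blue (array([ 0.4386, -0.1489]), 79, 44, 4.5) z 0.015
scene blue (array([ 0.447 , -0.2371]), 80, 44, 5.5) z 0.012
scene blue (array([ 0.4568, -0.322 ]), 72, 44, 4.9) z 0.019
side blue (array([ 0.4403, -0.1495]), 76, 43, 5.7) z 0.021
side blue (array([ 0.4487, -0.2371]), 75, 43, 4.2) z 0.015
side blue (array([ 0.4552, -0.3227]), 75, 45, 4.8) z 0.012
scene 0.135 112 (array([ 0.6338, -0.3057]), 82, 21, 121.5) 0.14624050770187547 top 0.15471472390553798
scene 0.085 326 (array([ 0.6355, -0.3052]), 76, 75, 90.0) 0.09331931025795626 top 0.09998966471943471
side 0.135 54 (array([ 0.6281, -0.2978]), 68, 12, 122.4) 0.1467124977469746 top 0.15226065146277667
side 0.085 301 (array([ 0.6331, -0.3056]), 79, 74, 78.3) 0.09341291523583628 top 0.09987611642425454
```

View pics/l2.png

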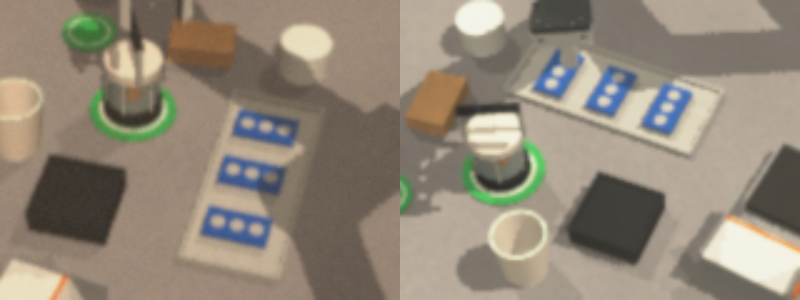

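The lamp stands upright, centred on the mat, with cap centre (0.634,−0.305) against mat (0.633,−0.307). All three pads are blue side up in the tray and the gripper is clear.

```bash
python3 -c "
from rig import order
print(order.close_job())"
```

```text
the job is handed in; nothing more can be done
None
```

The job is handed in at about 66 s: the last camera check showed all three pads lying blue side up on the tray floor and the lamp upright on the larger green mat within a few millimetres of centre, but the judge returned no verdict.

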